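# Shim the short prop under a loaded kiln shelf

## Task

One prop under the loaded kiln shelf is too short, so there is a gap between its top and the shelf. Try the ceramic shims in the gap until you find the one that slides in snugly, with hardly any play, and push that one in over the prop until its end is flush with the edge of the shelf; lay the shims that do not fit back flat on the plaster bat. Go gently: the shelf carries unfired ware, so never force a shim against it, and leave the ware and the trimming tool alone.

Things in the scene. Friction and masses are not known exactly. Their poses are not given: they have to be found in the camera images.
- slot (a point): Mouth of the gap: point on the lower edge line of the shelf's right-hand (-y) edge, midway across the short prop. z up, +y points in under the shelf, square to the edge (slide a shim this way), x along the edge. The shelf (300 x 420 mm, 18 mm thick, grey, fixed) has its underside at this height; its front (+x) corner is 35 mm along x. Air in front is free down to a base batt 105 mm below.
- prop_mid (a point): Point over the middle of the short prop, at the height of the shelf's underside, 23 mm inwards (+y) of slot; axes as slot's. Prop: fixed buff block, 36 mm wide (x), 76 mm long (y), so a 15 mm ledge of its flat level top sticks out in front of the shelf edge. Its top lies 9 to 15 mm below this point; it changes from start to start.
- seat (a point): Point on the shelf's underside 50 mm inwards (+y) of slot, axes as slot's: a shim lying along y whose end is flush with the shelf edge has its centre right below it. Of the three shims one fits the gap with about 1 mm of play over it; a thicker one cannot enter; a thinner one has 4 mm of play or more.
- kiln: The kiln build-up that carries slot: a grey base batt 340 x 600 x 20 mm on the bench, the loaded shelf on props over it, shelf top 143 mm above the bench; fixed. Origin: on the bench under the shelf's centre; axes as slot's, which lies at (115, -210, 125) mm here. Two spare props, about 95 mm tall, stand on the batt beyond the shelf's +y edge.
- bat: Plaster bat the shims lie on: a white slab 270 mm (x) by 110 mm (y), 30 mm thick, fixed to the bench. Origin: centre of its underside; its top is 30 mm up. The shims lie side by side along its x, about 85 mm apart, in any order; a shim whose centre is 12 mm or more inside the bat's edge lies there safely.
- shim_green: The thinnest shim: a flat buff ceramic strip, 44 mm wide (its x) and 100 mm long (its y), 8 mm thick, with a green band across it near each end; about 70 g; both ends alike. Origin: centre of its underside. At the start it lies flat on the bat, its -y end overhanging the bat's -y edge by about 38 mm, 30 mm of free air below that end: room to grip it across its width.
- shim_blue: The middle shim: a flat buff ceramic strip, 44 mm wide (its x) and 100 mm long (its y), 11 mm thick, with a blue band across it near each end; about 97 g; both ends alike. Origin: centre of its underside. At the start it lies flat on the bat, its -y end overhanging the bat's -y edge by about 38 mm, 30 mm of free air below that end: room to grip it across its width.
- shim_red: The thickest shim: a flat buff ceramic strip, 44 mm wide (its x) and 100 mm long (its y), 14 mm thick, with a red band across it near each end; about 123 g; both ends alike. Origin: centre of its underside. At the start it lies flat on the bat, its -y end overhanging the bat's -y edge by about 38 mm, 30 mm of free air below that end: room to grip it across its width.
- vase: Bystander: unfired clay bud vase with carved ribs, 101 mm across, 65 mm tall, standing loose on the shelf. Origin: centre of its foot.
- bowl: Bystander: unfired clay bowl, 116 mm across, 45 mm tall, standing loose on the shelf. Origin: centre of its foot.
- loop_tool: Bystander: trimming tool with a wooden handle and a steel loop, 170 mm long (along its x), 14 mm thick, lying on the bench. Origin: under its middle, on the bench.
Not all that is in view belongs to the job. Leave any orange look-alike of the shim_red alone.

How it is judged:
By the outcome, as a careful person would: the job done as asked, in the order asked, and still so for the second after the job is handed in, with the robot touching nothing.
It also fails if it takes over 72 s, if anything falls off the work surface, if the arm or the gripper's body presses on something with over 40 N, if the wrist force passes 120 N, or if a joint passes its speed limit or range.

## Robot

A 7-joint arm with a two-finger parallel gripper is mounted at the origin on the work surface. World frame = base frame: x ahead of the robot, y to its left, z up, the work surface at z = 0. Lengths are in m, angles in rad, forces in N, time in s.
With the tool pointing down it reaches from about 0.4 to 0.85 m from the base axis. Payload 10.4 kg.
Tool frame: the origin (TCP) lies between the finger pads; the fingertips stand manip.finger_overhang ahead of it and the grasp point (between the pads) lies 11 mm behind it (manip.finger_overhang is the distance from the TCP to the fingertips, in m); x points along the fingers, z is the direction in which the jaws open and shut, and the axes are right-handed (so a half turn about x gives the same grasp; the last joint's range is limited). The gripper opens to 85 mm and grips with 20 to 120 N. Pads are 22 mm wide; open, the fingers measure 114 mm over their backs; the gripper's body (76 mm by 85 mm) begins 54 mm behind the grasp point. The pads swing forward as they close: fully open they stand 13 mm farther back than shut.
Start: joints at [-0.023, 0.332, -0.065, 1.46, 0.022, 1.35, -0.088], TCP at [0.625, 0, 0.239] pointing down, gripper open.
Joint ranges: [-2.6, 2.6], [-0.5, 2.12], [-1.47, 1.34], [0.16, 2.42], [-1.27, 4.41], [0.06, 2.06], [-2.6, 2.6]. Speed limits (rad/s): [2.22, 2.22, 2.79, 2.79, 3.14, 3.14, 3.14].

## Interface

Orientations are given as a unit quaternion [x, y, z, w].
In Python, from workcell import get_obs, camera, workorder, manip gives the robot as it stands. The module is installed in compiled form; this text tells all that it offers.
- The arm moves only by the tool play_rows, never from a script. Its argument "increments" is text: rows parted by semicolons, each of 4 numbers parted by spaces: the shift along the tool's x, y, z in m, then the turn about the tool's x in rad. A call has 1 to 20 rows; each row shifts and turns the pose as measured when the row begins, along the tool's axes as they then stand; what a row does not reach is not made up. A row lasts 1/10 s, in which the tool goes at most 50 mm and 8.59 degrees, less where a joint would pass 70% of its speed; a pose out of reach is approached as far as the arm can. A call is refused whole if a number of a shift passes 0.05 or a number of a turn 0.15, either way. A call with a gripper value outside its range is refused whole. "hand" is the gripper command: -1 is fully open, 1 is shut, values between are in proportion, set as the call begins (left out, the last holds). The fingers move at their own pace and stop on an object; "squeeze" is the grip in N (left out, the last holds). Time passes only in rows, so rows that do not move let the fingers close. It gives the time, the measured TCP pose, the force and the opening at its end, in the units of the state.
- get_obs(): the state, without advancing time (a new reading comes with each control period).
- camera(name): name is "scene" or "side" or "wrist"; returns a dict with "img" (384x512x3 uint8, blue, green, red), "fov_y" (degrees; the focal length in pixels is half the picture's height over the tangent of half this angle, whatever the lens; pixels are square), "cx", "cy" (the principal point, pixels), "R" (3x3) and "t" (3): a world point X has camera coordinates R X + t; the wrist camera has in their place "tool_from_camera" (4x4, takes a point from camera to tool coordinates, whose origin is the TCP and whose axes are the tool frame's). Camera axes: x right, y down, z forward; pixel columns grow to the right and rows downward; lengths in m; the calibration is good to about 2 mm. The wrist camera is an equidistant fisheye: a pixel r from the principal point sees the ray r / f radians off the axis. A picture is of the moment at which its call begins: read the wrist's pose just before it. There is no depth.
- workorder.hand_in(): hands the job in, once; it reports no verdict.
The state is a dict: "clock": time; "joint_pos": joint angles; "joint_velocities": joint speeds; "tau": joint torques, N m; "position": TCP position; "ee_rot": TCP orientation; "ft_force": force on the tool from outside, world axes, zero at the start; "torque": the same for the moment, N m; "grip_width": opening from 0.0 (shut) to 1.0 (fully open).
Only numpy, scipy, OpenCV 4.12 (cv2) and the standard library are available. Lean on these libraries where they do the work, as an engineer would, in place of code of your own. Each camera call takes 0.05 s, during which the arm holds its last target.

## Working session

There is one attempt and no reset: what is moved stays moved. The work goes in short steps, Python scripts to look and compute and a tool call to move; the robot and the scene stay as the last step left them, time stands still between calls to the robot, and variables do not carry over. Pictures are saved under pics/ and viewed, and the job is handed in when it is done.

Besides the shell and the picture viewer there is one more tool, called after ">>>" as name(argument=value, ...), one argument or row to a line, values as JSON. play_rows: Moves the arm, as the interface text tells. Its arguments: {"type":"object","properties":{"increments":{"type":"string"},"hand":{"type":"number"},"squeeze":{"type":"number"}},"required":["increments"]}

```bash
mkdir -p pics; python3 - <<'E'
from workcell import get_obs, camera, manip
import cv2
o=get_obs(); print(o); print(manip.finger_overhang)
for n in ["scene","side","wrist"]:
    c=camera(n); cv2.imwrite(f"pics/{n}0.png",c["img"]); print(n,{k:v for k,v in c.items() if k!="img"})
E
```

```text
{'clock': 0.0, 'joint_pos': array([-0.02259938,  0.33286357, -0.06470646,  1.46098465,  0.02160905,
        1.34989711, -0.08853651]), 'joint_velocities': array([-2.71958041e-04, -1.62472812e-04, -2.99558736e-04,  9.41961350e-05,
       -2.77145346e-04, -2.74040468e-03, -7.56663713e-04]), 'tau': array([ 4.98105128e-04, -6.25449800e+01,  4.97091911e-02, -3.91610491e+01,
        1.63588714e-02,  9.83294769e-03, -6.01235030e-06]), 'position': array([ 6.24617490e-01, -5.52274794e-06,  2.38500438e-01]), 'ee_rot': array([-2.44186331e-05,  7.07620924e-01, -2.94563097e-05,  7.06592263e-01]), 'ft_force': array([-0.37069972, -0.24889466,  0.69863737]), 'torque': array([ 0.00416467, -0.01808154,  0.02968883]), 'grip_width': 0.9997779405692225}
0.008
scene {'fov_y': 42.03591065340464, 'cx': 254.64852053174698, 'cy': 193.8548364875294, 'R': array([[-0.79379673,  0.60810479, -0.00976305],
       [ 0.48292639,  0.62047341, -0.6178955 ],
       [-0.3696875 , -0.49519826, -0.78619962]]), 't': array([ 0.32111946, -0.21703356,  1.70245963])}
side {'fov_y': 53.11718779917945, 'cx': 262.7864873193818, 'cy': 183.24272546337443, 'R': array([[ 0.85626551, -0.51653502, -0.00097727],
       [-0.27543554, -0.45499019, -0.8468289 ],
       [ 0.43697214,  0.72537955, -0.53186451]]), 't': array([-0.36889969,  0.29414982,  1.069338  ])}
wrist {'fov_y': 65.70646984690485, 'cx': 261.2531480325259, 'cy': 188.47104530295243, 'tool_from_camera': array([[ 6.56014626e-04, -3.07910174e-01,  9.51415206e-01,
        -1.35060796e-01],
       [ 7.23108608e-04, -9.51415016e-01, -3.07910611e-01,
         7.97522693e-02],
       [ 9.99999523e-01,  8.89970390e-04, -4.01489668e-04,
         2.18358724e-04],
       [ 0.00000000e+00,  0.00000000e+00,  0.00000000e+00,
         1.00000000e+00]])}
```

View pics/scene0.png

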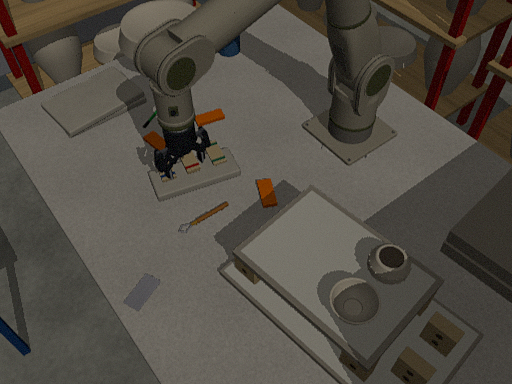

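View pics/side0.png

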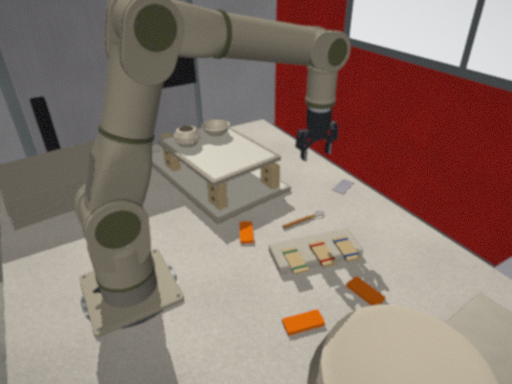

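View pics/wrist0.png

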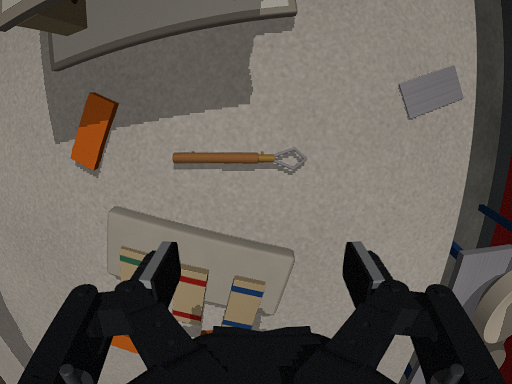

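```bash
python3 - <<'E'
import cv2
s=cv2.imread("pics/scene0.png"); d=cv2.imread("pics/side0.png"); w=cv2.imread("pics/wrist0.png")
def crop(im,x,y,w_,h,k,n): cv2.imwrite(n,cv2.resize(im[y:y+h,x:x+w_],None,fx=k,fy=k,interpolation=cv2.INTER_CUBIC))
crop(s,215,180,260,200,3,"pics/s_kiln.png")
crop(d,150,110,150,110,5,"pics/d_kiln.png")
crop(d,260,220,130,90,6,"pics/d_bat.png")
crop(w,95,190,210,165,3.6,"pics/w_bat.png")
E
```

```text
(no output)
```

View pics/s_kiln.png

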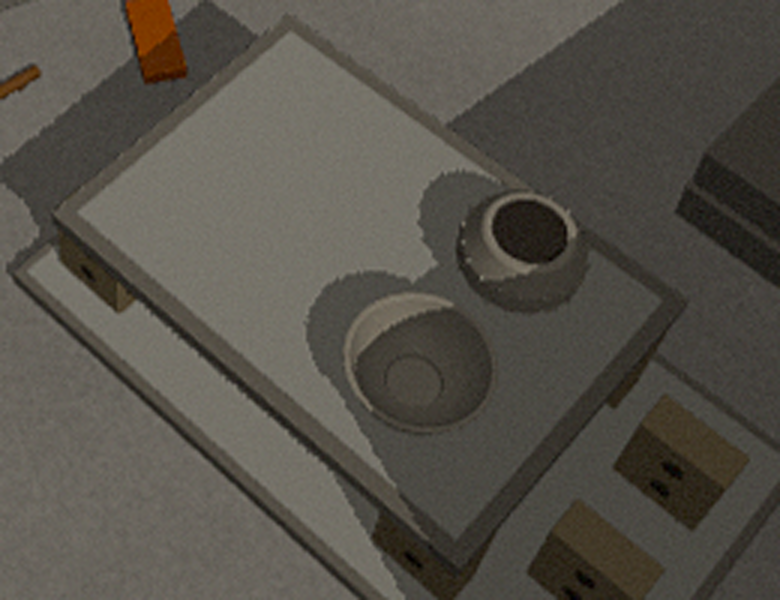

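View pics/d_kiln.png

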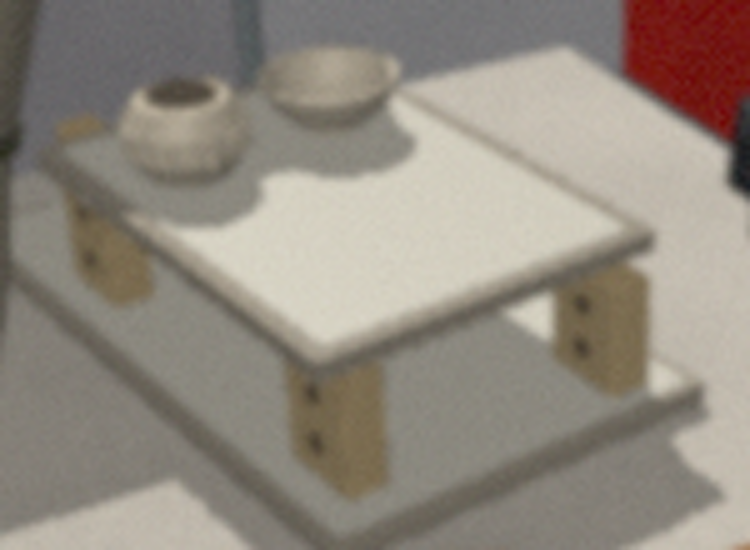

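View pics/d_bat.png

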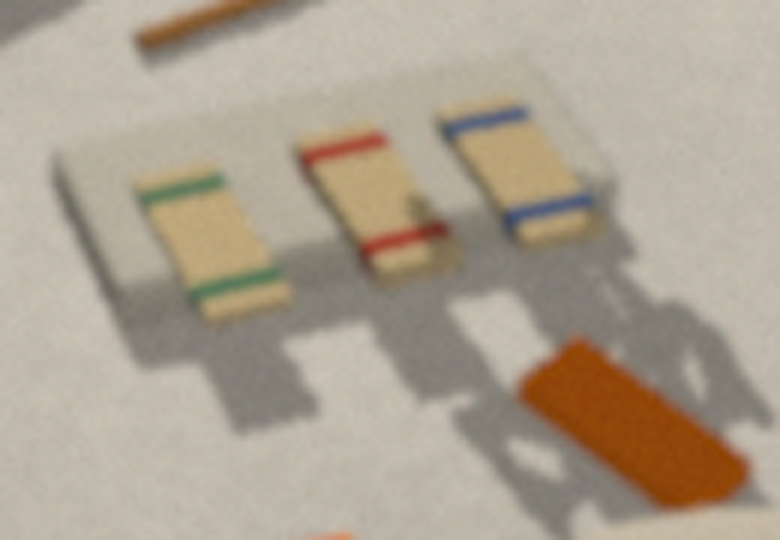

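View pics/w_bat.png

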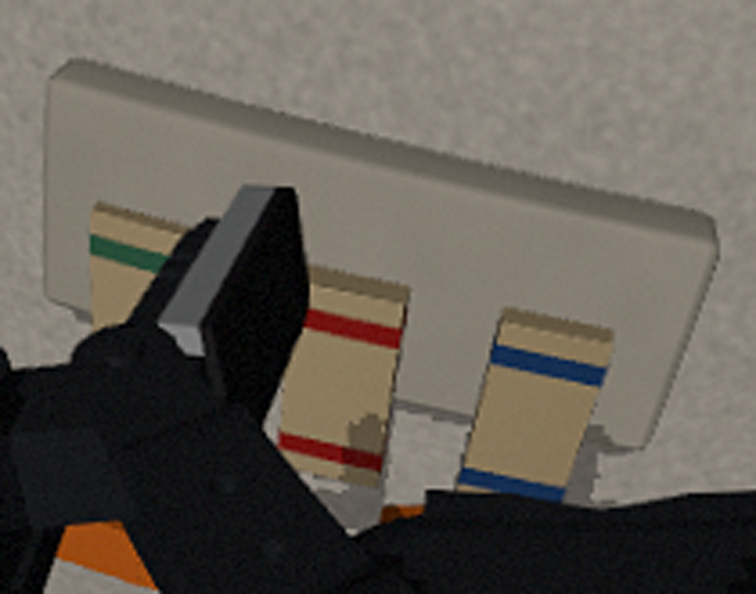

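```bash
cat > h.py <<'E'
import numpy as np, cv2
from scipy.spatial.transform import Rotation as Ro
import workcell as wc
def f_of(c): return 192/np.tan(np.radians(c["fov_y"])/2)
def ray_fixed(c,u,v):
    f=f_of(c); d=np.array([(u-c["cx"])/f,(v-c["cy"])/f,1.]); R=c["R"]
    return -R.T@c["t"], R.T@d
def pose(o): return Ro.from_quat(o["ee_rot"]).as_matrix(), np.array(o["position"])
def ray_wrist(c,o,u,v):
    f=f_of(c); a=np.array([u-c["cx"],v-c["cy"]]); r=np.hypot(*a); th=r/f
    d=np.r_[np.sin(th)*a/max(r,1e-9),np.cos(th)]
    T=c["tool_from_camera"]; R,p=pose(o)
    return R@T[:3,3]+p, R@(T[:3,:3]@d)
def at_z(ray,z):
    o,d=ray; return o+d*(z-o[2])/d[2]
def proj_wrist(c,o,X):
    T=c["tool_from_camera"]; R,p=pose(o); q=T[:3,:3].T@(R.T@(np.asarray(X)-p)-T[:3,3])
    th=np.arctan2(np.hypot(q[0],q[1]),q[2]); a=q[:2]/np.hypot(q[0],q[1])*th*f_of(c)
    return a+[c["cx"],c["cy"]]
def proj_fixed(c,X):
    q=c["R"]@np.asarray(X)+c["t"]; return q[:2]/q[2]*f_of(c)+[c["cx"],c["cy"]]
def snap(name,fn):
    o=wc.get_obs(); c=wc.camera(name); cv2.imwrite(fn,c["img"]); return o,c
def crop(im,x,y,w,h,k,n): cv2.imwrite(n,cv2.resize(im[y:y+h,x:x+w],None,fx=k,fy=k,interpolation=cv2.INTER_CUBIC))
E
python3 - <<'E'
from h import *
o=wc.get_obs(); s=wc.camera("scene"); d=wc.camera("side"); w=wc.camera("wrist")
np.set_printoptions(precision=4,suppress=True)
print("scene shelf top: A,B,D")
for u,v in [(290,15),(57,215),(685,298)]: print(at_z(ray_fixed(s,u/3+215,v/3+180),.143))
print("side shelf top: A near,B right, D left")
for u,v in [(318,358),(652,236),(42,155)]: print(at_z(ray_fixed(d,u/5+150,v/5+110),.143))
print("side batt B corner, A corner"); 
for u,v in [(702,388),(340,540)]: print(at_z(ray_fixed(d,u/5+150,v/5+110),.02))
print("bat wrist: TL, TR, BR (z .03)")
for u,v in [(75,65),(715,225),(640,445)]: print(at_z(ray_wrist(w,o,u/3.6+95,v/3.6+190),.03))
print("blue top far L,R corners; red R corner; green L (wrist), top edge")
for u,v,z in [(500,325,.041),(612,345,.041),(408,302,.044),(95,215,.038)]: print(at_z(ray_wrist(w,o,u/3.6+95,v/3.6+190),z))
print("side: blue 4 corners; red; green")
for z,l in [(.041,[(440,108),(525,105),(602,215),(525,242)]),(.044,[(298,135),(378,128),(455,255),(380,278)]),(.038,[(138,182),(212,168),(290,293),(210,320)])]:
  for u,v in l: print(at_z(ray_fixed(d,u/6+260,v/6+220),z))
E
```

```text
scene shelf top: A,B,D
[0.3463 0.1835 0.143 ]
[0.6401 0.2255 0.143 ]
[0.2916 0.5929 0.143 ]
side shelf top: A near,B right, D left
[0.3492 0.181  0.143 ]
[0.6331 0.2089 0.143 ]
[0.2904 0.5763 0.143 ]
side batt B corner, A corner
[0.6592 0.1735 0.02  ]
[0.3389 0.1434 0.02  ]
bat wrist: TL, TR, BR (z .03)
[ 0.4272 -0.0597  0.03  ]
[ 0.6678 -0.1212  0.03  ]
[ 0.6422 -0.2304  0.03  ]
blue top far L,R corners; red R corner; green L (wrist), top edge
[ 0.5875 -0.1592  0.041 ]
[ 0.6299 -0.1683  0.041 ]
[ 0.5537 -0.1476  0.044 ]
[ 0.4277 -0.1198  0.038 ]
side: blue 4 corners; red; green
[ 0.5898 -0.1595  0.041 ]
[ 0.6289 -0.1804  0.041 ]
[ 0.6054 -0.2623  0.041 ]
[ 0.5607 -0.2571  0.041 ]
[ 0.5121 -0.1412  0.044 ]
[ 0.5501 -0.1579  0.044 ]
[ 0.5238 -0.2488  0.044 ]
[ 0.4837 -0.2424  0.044 ]
[ 0.4272 -0.123   0.038 ]
[ 0.4646 -0.1336  0.038 ]
[ 0.4457 -0.2237  0.038 ]
[ 0.4035 -0.2185  0.038 ]
```

>>> play_rows(
  increments="0 -0.03 -0.004 0;0 -0.05 -0.007 0;0 -0.05 -0.007 0.07;0 -0.05 -0.007 0.07;0 -0.04 -0.003 0.07;0 0 0 0",
  hand=-0.45,
)

```text
clock: 0.9
position: [0.5868, -0.2229, 0.2378]
ee_rot: [0.075, 0.704, -0.075, 0.703]
ft_force: [-0.7, 0.6, -0.4]
grip_width: 0.725
```

```bash
python3 - <<'E'
from h import *
o,c=snap("wrist","pics/w1.png"); print(o["clock"])
E
```

```text
0.9
```

View pics/w1.png

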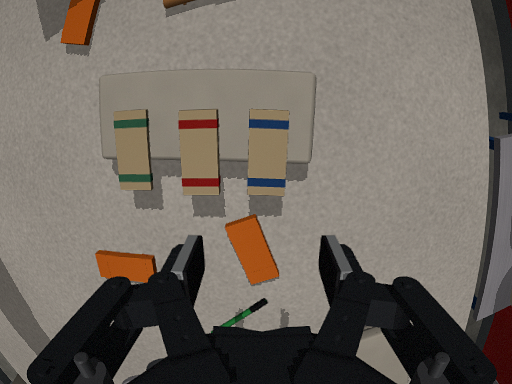

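```bash
python3 - <<'E'
from h import *
np.set_printoptions(precision=4,suppress=True)
o=wc.get_obs(); im=cv2.imread("pics/w1.png"); crop(im,90,60,240,230,3,"pics/w1c.png")
c=wc.camera("wrist")
for u,v,z in [(249,109.5,.041),(289,110.5,.041),(247,194,.041),(286,195,.041),(179,109,.044),(218,109.5,.044),(181,193,.044),(220,194,.044),(228,227,.014),(254,216,.014),(100,75,.03),(315,73,.03),(310,162,.03)]: print(at_z(ray_wrist(c,o,u,v),z))
R,p=pose(o); print(R,p)
E
```

```text
[ 0.5875 -0.1537  0.041 ]
[ 0.6307 -0.1637  0.041 ]
[ 0.564  -0.2495  0.041 ]
[ 0.6089 -0.2602  0.041 ]
[ 0.511  -0.1347  0.044 ]
[ 0.5543 -0.146   0.044 ]
[ 0.4868 -0.2312  0.044 ]
[ 0.5332 -0.242   0.044 ]
[ 0.5254 -0.2986  0.014 ]
[ 0.563  -0.2899  0.014 ]
[ 0.4147 -0.0628  0.03  ]
[ 0.6696 -0.127   0.03  ]
[ 0.6448 -0.2292  0.03  ]
[[-0.0008  0.2063  0.9785]
 [ 0.0024  0.9785 -0.2063]
 [-1.      0.0022 -0.0013]] [ 0.5879 -0.2197  0.2378]
```

View pics/w1c.png

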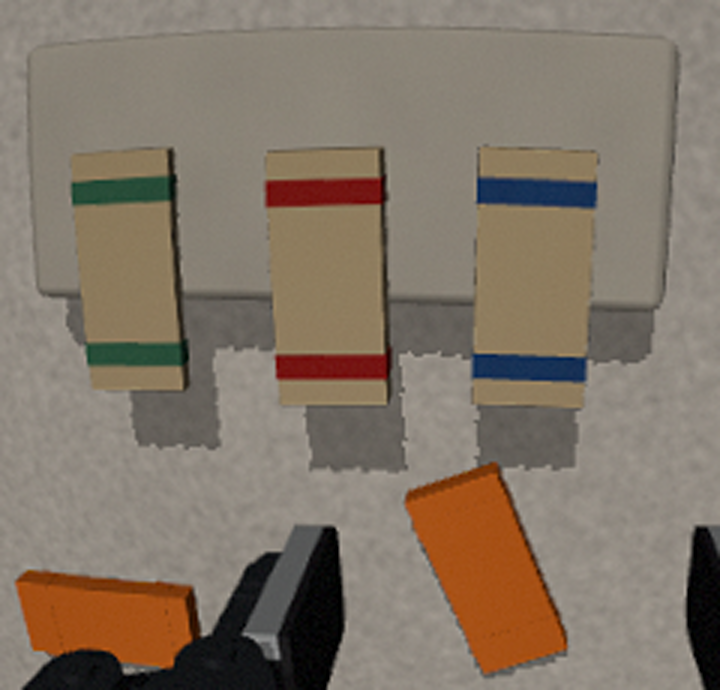

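>>> play_rows(
  increments="0.03 -0.0214 0.0067 0.023;0.04 0 0 0;0.03 0 0 0;0 0 0 0;0 0 0 0",
)

```text
clock: 1.5
position: [0.5961, -0.2294, 0.1371]
ee_rot: [0.078, 0.702, -0.072, 0.705]
ft_force: [1.0, 0.5, 0.7]
grip_width: 0.722
```

```bash
python3 - <<'E'
from h import *
np.set_printoptions(precision=4,suppress=True)
o,c=snap("wrist","pics/w2.png"); R,p=pose(o); print(p,R[:2,1]); crop(c["img"],100,0,312,384,1.5,"pics/w2c.png")
E
```

```text
[ 0.5961 -0.2294  0.1371] [0.2104 0.9776]
```

View pics/w2.png

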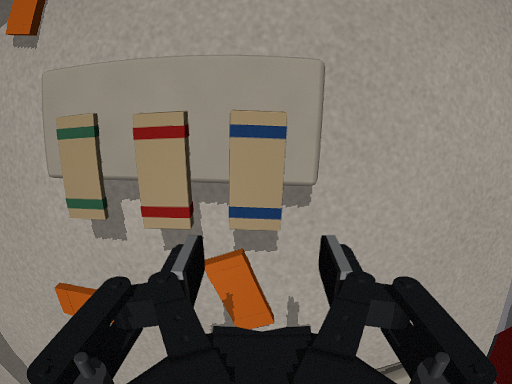

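```bash
python3 - <<'E'
from h import *
np.set_printoptions(precision=4,suppress=True)
o=wc.get_obs();c=wc.camera("wrist")
for u,v,z in [(231,110,.041),(287,112,.041),(229,230,.041),(281,231,.041)]: print(at_z(ray_wrist(c,o,u,v),z))
R,p=pose(o); print(p,R, o["joint_pos"])
N=np.array([.5865,-.2549,0]);F=np.array([.6091,-.1587,0])
a=(F-N)/np.linalg.norm(F-N)
print("tool-frame delta", R.T@(np.array([*(N+.013*a)[:2],.028])-p))
E
```

```text
[ 0.5879 -0.1565  0.041 ]
[ 0.6299 -0.1672  0.041 ]
[ 0.5624 -0.2546  0.041 ]
[ 0.6061 -0.2649  0.041 ]
[ 0.596  -0.2293  0.137 ] [[ 0.0046  0.2103  0.9776]
 [ 0.0077  0.9776 -0.2103]
 [-1.      0.0085  0.0029]] [ 0.2467  0.4283  0.0695  1.5525 -0.041   1.1599  0.1144]
tool-frame delta [ 0.1089 -0.015  -0.004 ]
```

>>> play_rows(
  increments="0 -0.0187 -0.0052 0.03;0 0 0 0;0 0 0 0;0.04 0 0 0;0 0 0 0;0 0 0 0",
)

```text
clock: 2.2
position: [0.5904, -0.2507, 0.1057]
ee_rot: [0.089, 0.696, -0.085, 0.708]
ft_force: [-0.2, -0.1, 0.2]
grip_width: 0.727
```

```bash
python3 - <<'E'
from h import *
np.set_printoptions(precision=4,suppress=True)
o,c=snap("wrist","pics/w3.png"); R,p=pose(o); print(p,R)
E
```

```text
[ 0.5904 -0.2507  0.1057] [[ 0.0172  0.2438  0.9697]
 [ 0.0027  0.9698 -0.2439]
 [-0.9998  0.0068  0.0161]]
```

View pics/w3.png

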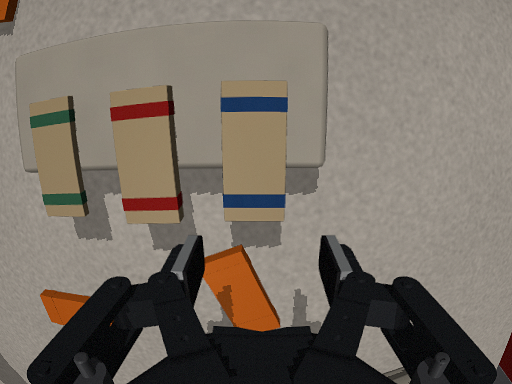

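```bash
cat >> h.py <<'E'
np.set_printoptions(precision=4,suppress=True)
def meas(c,o,corn,z):
    P=[at_z(ray_wrist(c,o,u,v),z) for u,v in corn]
    F=(P[0]+P[1])/2; N=(P[2]+P[3])/2; a=(F-N)/np.linalg.norm(F-N)
    print("N",N,"F",F,"len",np.linalg.norm(F-N),"w",np.linalg.norm(P[0]-P[1]),np.linalg.norm(P[2]-P[3]),"yaw",np.degrees(np.arctan2(-a[0],a[1])))
    return N,a
def togo(o,X,yaw=None):
    R,p=pose(o); print("tool delta",R.T@(np.asarray(X)-p), "turn", None if yaw is None else -(np.radians(yaw)-np.arctan2(-R[0,1],R[1,1])), "tilt",R[0,0],R[1,0])
E
python3 - <<'E'
from h import *
o=wc.get_obs();c=wc.camera("wrist")
N,a=meas(c,o,[(221,80),(288,82),(223,221),(285,221)],.041)
t=N+.013*a; togo(o,[t[0],t[1],.028],-14.1); print(pose(o)[1])
E
```

```text
N [ 0.5833 -0.2583  0.041 ] F [ 0.6083 -0.162   0.041 ] len 0.09950692890049892 w 0.04427655771464629 0.04557543502039183 yaw -14.570152952521108
tool delta [ 0.0769  0.0032 -0.0055] turn 1.1700114421753227e-07 tilt 0.015845583126776308 0.003261358217278798
[ 0.5899 -0.2503  0.105 ]
```

>>> play_rows(
  increments="0 0.003 -0.0055 0;0.012 0 0 0;0.015 0 0 0;0.012 0 0 0;0 0 0 0;0 0 0 0",
)

```text
clock: 2.9
position: [0.5866, -0.2455, 0.065]
ee_rot: [0.088, 0.695, -0.085, 0.708]
ft_force: [0.5, 0.2, 0.7]
grip_width: 0.724
```

```bash
python3 - <<'E'
from h import *
o,c=snap("wrist","pics/w4.png"); R,p=pose(o); print(p,R); togo(o,[.5864,-.2457,.028],-14.3)
E
```

```text
[ 0.5866 -0.2455  0.065 ] [[ 0.0187  0.2431  0.9698]
 [ 0.0025  0.97   -0.2432]
 [-0.9998  0.007   0.0175]]
tool delta [ 0.037  -0.0005 -0.0008] turn 0.0040402425707347644 tilt 0.018650495404767264 0.0025179272230335115
```

View pics/w4.png

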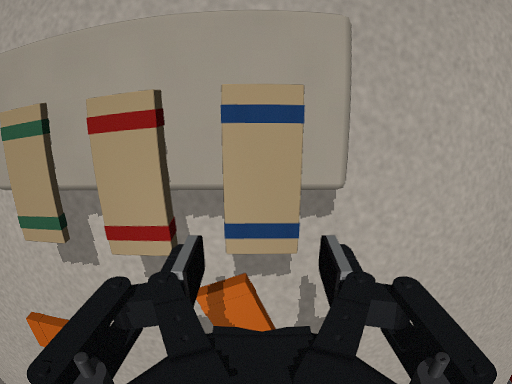

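>>> play_rows(
  increments="0.014 -0.0005 -0.0005 0;0.014 0 0 0;0.009 0 0 0;0 0 0 0;0 0 0 0",
)

```text
clock: 3.45
position: [0.5866, -0.2458, 0.0243]
ee_rot: [0.088, 0.696, -0.085, 0.708]
ft_force: [0.4, 0.6, -0.2]
grip_width: 0.726
```

```bash
python3 - <<'E'
from h import *
o,c=snap("wrist","pics/w5.png"); R,p=pose(o); print(p,R); togo(o,[.5864,-.2457,.028],-14.3)
E
```

```text
[ 0.5866 -0.2458  0.0243] [[ 0.0181  0.2431  0.9698]
 [ 0.0027  0.97   -0.2432]
 [-0.9998  0.007   0.0169]]
tool delta [-0.0037  0.0001 -0.0001] turn 0.0039815633107095905 tilt 0.01810905672929608 0.0026639666420579106
```

View pics/w5.png

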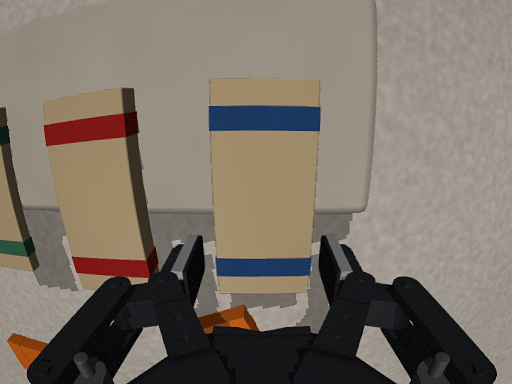

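>>> play_rows(
  increments="-0.0035 0 0 0;0 0 0 0;0 0 0 0;0 0 0 0;0 0 0 0;0 0 0 0;0 0 0 0",
  hand=1,
  squeeze=40,
)

```text
clock: 4.2
position: [0.5871, -0.2461, 0.0297]
ee_rot: [0.088, 0.695, -0.085, 0.709]
ft_force: [-0.1, 0.2, -2.0]
grip_width: 0.509
```

```bash
python3 - <<'E'
from h import *
o,c=snap("wrist","pics/w6.png"); R,p=pose(o); print(p,R,o["grip_width"],o["ft_force"])
E
```

```text
[ 0.5871 -0.2461  0.0297] [[ 0.0199  0.2431  0.9698]
 [ 0.002   0.97   -0.2432]
 [-0.9998  0.0068  0.0188]] 0.5087027914192754 [-0.0861  0.1527 -1.9927]
```

View pics/w6.png

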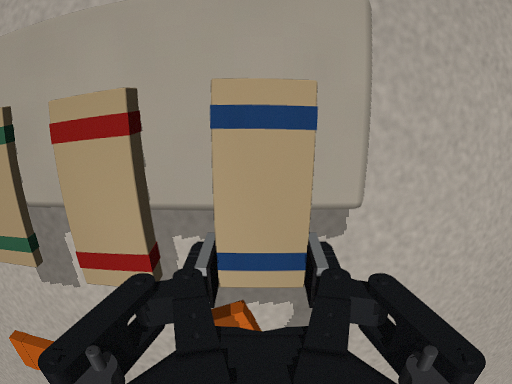

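>>> play_rows(
  increments="-0.015 0 0 0;-0.03 0 0 0;-0.04 0 0 0;-0.04 0.01 0 -0.03;-0.03 0.03 0 -0.05;0 0.03 0 -0.05;0 0.03 0 -0.05;0 0.03 0 -0.05;0 0.03 0 -0.05;0 0.03 0 -0.05;0 0.03 0 -0.05;0 0.03 0 0;0 0.02 0 0;0 0 0 0;0 0 0 0",
)

```text
clock: 5.75
position: [0.5885, 0.035, 0.199]
ee_rot: [-0.055, 0.697, 0.055, 0.713]
ft_force: [-0.9, 0.3, -1.0]
grip_width: 0.506
```

```bash
python3 - <<'E'
from h import *
o,c=snap("wrist","pics/w7.png"); R,p=pose(o); print(p,R,o["grip_width"],o["ft_force"])
E
```

```text
[0.5885 0.035  0.199 ] [[ 0.0224 -0.155   0.9877]
 [ 0.0006  0.9879  0.155 ]
 [-0.9997 -0.0029  0.0222]] 0.5063099666699241 [-0.8692  0.3384 -0.9577]
```

View pics/w7.png

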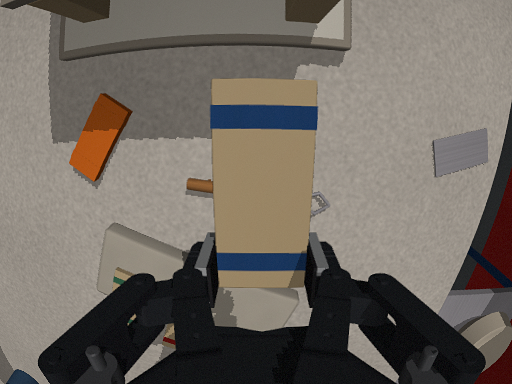

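>>> play_rows(
  increments="0 0.02 0 0;0 0.025 0 0;0 0.02 0 0;0 0 0 0;0 0 0 0",
)

```text
clock: 6.3
position: [0.5791, 0.0941, 0.1987]
ee_rot: [-0.053, 0.697, 0.05, 0.713]
ft_force: [-0.5, -1.0, -0.4]
grip_width: 0.503
```

```bash
python3 - <<'E'
from h import *
o,c=snap("wrist","pics/w8.png"); R,p=pose(o); print(p,R,o["grip_width"],o["ft_force"])
crop(c["img"],30,0,340,200,2.3,"pics/w8c.png")
E
```

```text
[0.5791 0.0941 0.1987] [[ 0.0222 -0.1458  0.9891]
 [-0.0022  0.9893  0.1458]
 [-0.9998 -0.0054  0.0216]] 0.5031015071001006 [-0.515  -1.0038 -0.4426]
```

View pics/w8c.png

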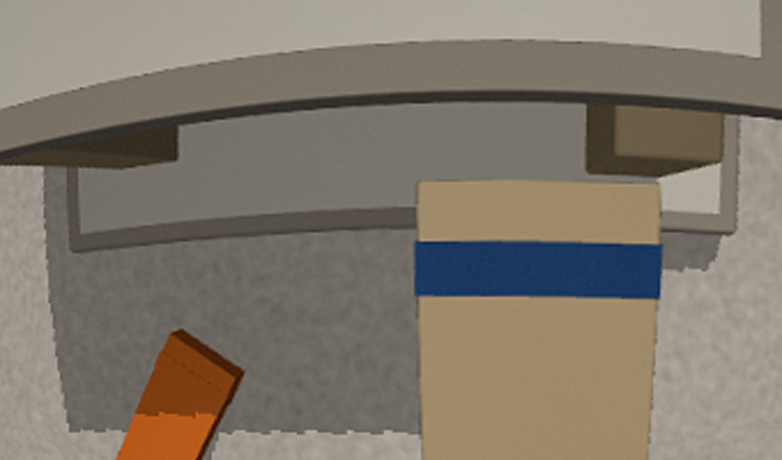

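```bash
python3 - <<'E'
from h import *
o=wc.get_obs();c=wc.camera("wrist")
q=lambda u,v,z: at_z(ray_wrist(c,o,u/2.3+30,v/2.3),z)
for z in (.116,.113,.110): print("ledge front",z,q(614,155,z),q(722,160,z))
for u,v in [(200,123),(300,110),(400,100),(500,94),(600,96),(700,105)]: print("edge top",q(u,v,.143))
for u,v in [(300,118),(400,107),(500,102),(600,103),(700,112)]: print("edge low",q(u,v,.125))
print("batt R, L corners",q(735,233,.02),q(75,250,.02))
E
python3 - <<'E'
import cv2; im=cv2.imread("pics/w8.png"); cv2.imwrite("pics/w8d.png",cv2.resize(im[0:90,260:390],None,fx=6,fy=6,interpolation=cv2.INTER_CUBIC))
E
```

```text
ledge front 0.116 [0.5919 0.1975 0.116 ] [0.6266 0.203  0.116 ]
ledge front 0.113 [0.5922 0.1978 0.113 ] [0.6275 0.2034 0.113 ]
ledge front 0.11 [0.5926 0.1982 0.11  ] [0.6283 0.2038 0.11  ]
edge top [0.4686 0.1925 0.143 ]
edge top [0.4998 0.1972 0.143 ]
edge top [0.5282 0.2019 0.143 ]
edge top [0.5552 0.2067 0.143 ]
edge top [0.5822 0.2105 0.143 ]
edge top [0.6102 0.2137 0.143 ]
edge low [0.494  0.1969 0.125 ]
edge low [0.5251 0.2025 0.125 ]
edge low [0.5547 0.2074 0.125 ]
edge low [0.5842 0.2118 0.125 ]
edge low [0.6148 0.2152 0.125 ]
batt R, L corners [0.6661 0.1833 0.02  ] [0.3354 0.1388 0.02  ]
```

View pics/w8d.png

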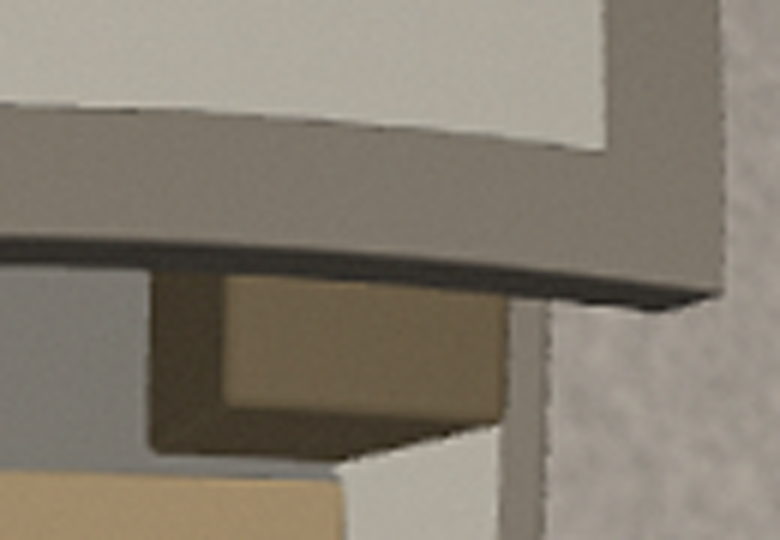

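```bash
python3 - <<'E'
from h import *
o,c=snap("side","pics/d8.png"); crop(c["img"],150,100,150,110,5,"pics/d8c.png")
o,c=snap("scene","pics/s8.png"); crop(c["img"],150,130,200,180,4,"pics/s8c.png")
E
```

```text
(no output)
```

View pics/d8c.png

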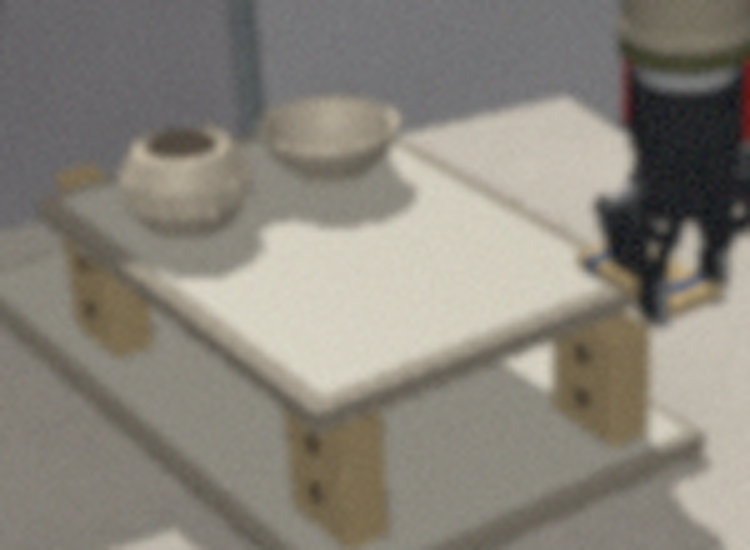

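View pics/s8c.png

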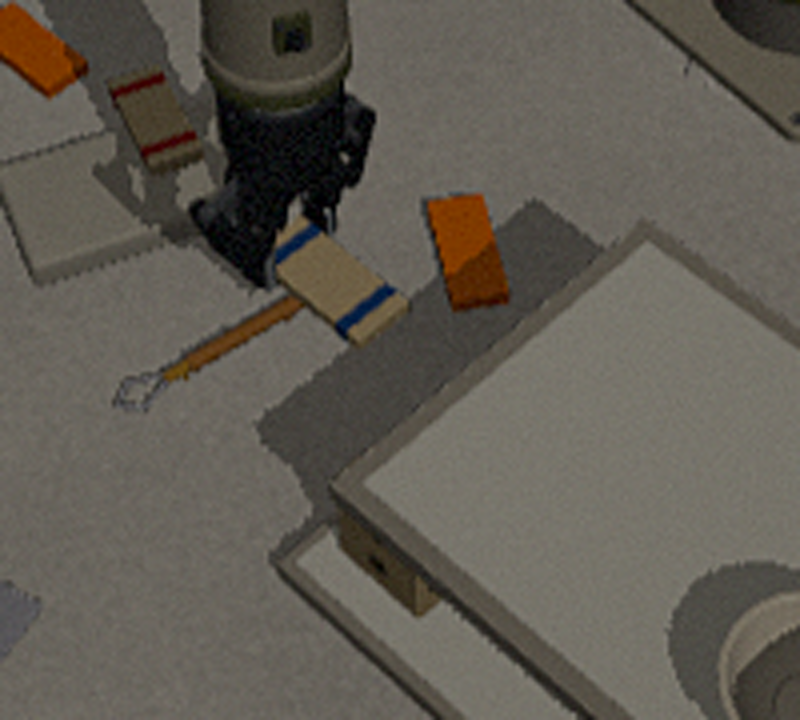

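>>> play_rows(
  increments="0 0 0.015 0;0 0 0.015 0;0 0 0.013 0;0 0 0 0;0 0 0 0",
)

```text
clock: 7.0
position: [0.6233, 0.096, 0.1995]
ee_rot: [-0.051, 0.698, 0.048, 0.713]
ft_force: [-0.1, 0.1, -1.6]
grip_width: 0.506
```

```bash
python3 - <<'E'
from h import *
o,c=snap("wrist","pics/w9.png"); R,p=pose(o); print(p,R,o["grip_width"],o["ft_force"])
crop(c["img"],190,0,200,150,4,"pics/w9c.png")
E
```

```text
[0.6233 0.096  0.1995] [[ 0.0218 -0.1399  0.9899]
 [-0.0035  0.9901  0.14  ]
 [-0.9998 -0.0065  0.0211]] 0.5056178808148896 [-0.1348  0.0665 -1.5729]
```

View pics/w9c.png

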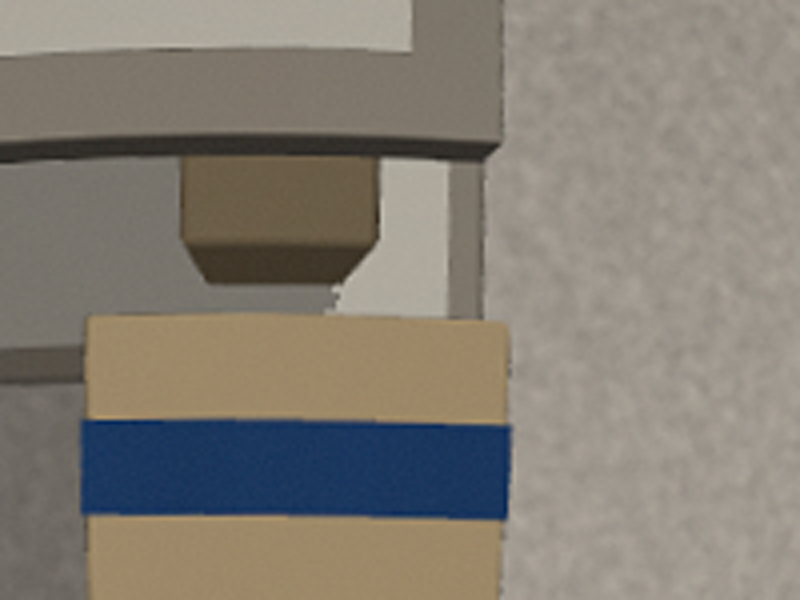

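```bash
python3 - <<'E'
from h import *
o=wc.get_obs();c=wc.camera("wrist"); R,p=pose(o)
q=lambda u,v,z: at_z(ray_wrist(c,o,u/4+190,v/4),z)
for z in (.116,.113,.110):
  a,b=q(183,243,z),q(380,240,z); print("ledge",z,a,b,np.linalg.norm(a-b),"mid tool",(R.T@((a+b)/2-p)))
a,b=q(50,140,.143),q(480,141,.143); print("edge top",a,b,np.degrees(np.arctan2(*(b-a)[[1,0]])), R.T@(a-p),R.T@(b-p))
a,b=q(30,160,.125),q(370,155,.125); print("edge low",a,b,np.degrees(np.arctan2(*(b-a)[[1,0]])), R.T@(a-p),R.T@(b-p))
print("corner",q(502,143,.143),R.T@(q(502,143,.143)-p))
zt=p[2]+.0105
a,b=q(87,317,zt),q(508,322,zt); print("far end",a,b,np.linalg.norm(a-b),R.T@(a-p),R.T@(b-p))
E
```

```text
ledge 0.116 [0.5924 0.1975 0.116 ] [0.6273 0.2031 0.116 ] 0.03532569890634418 mid tool [ 0.0829  0.1057 -0.0004]
ledge 0.113 [0.5922 0.1978 0.113 ] [0.6275 0.2035 0.113 ] 0.035811692068380335 mid tool [ 0.0859  0.1061 -0.0004]
ledge 0.11 [0.5919 0.1981 0.11  ] [0.6278 0.2038 0.11  ] 0.03629768523041639 mid tool [ 0.0889  0.1065 -0.0004]
edge top [0.5711 0.2095 0.143 ] [0.6385 0.2188 0.143 ] 7.845029793692355 [ 0.055   0.1201 -0.0369] [0.0564 0.1199 0.0311]
edge low [0.5645 0.2088 0.125 ] [0.6227 0.2168 0.125 ] 7.806288570599912 [ 0.0728  0.1205 -0.044 ] [0.0741 0.1203 0.0148]
corner [0.6421 0.2192 0.143 ] [0.0565 0.1198 0.0347]
far end [0.591  0.1792 0.2101] [0.6341 0.1849 0.2101] 0.04344793315243803 [-0.0115  0.0868 -0.0201] [-0.0106  0.0865  0.0234]
```

>>> play_rows(
  increments="0 0.013 -0.001 0;0 0.013 -0.001 0;0.013 0.002 0 0;0.013 0 0 0;0.013 0 0 0;0.013 0 0 0;0 0 0 0;0 0 0 0",
)

```text
clock: 7.9
position: [0.6155, 0.1261, 0.1413]
ee_rot: [-0.052, 0.699, 0.048, 0.712]
ft_force: [0.1, 0.8, -0.7]
grip_width: 0.504
```

```bash
python3 - <<'E'
from h import *
o,c=snap("wrist","pics/w10.png"); R,p=pose(o); print(p,R,o["grip_width"],o["ft_force"])
crop(c["img"],190,0,200,150,4,"pics/w10c.png")
E
```

```text
[0.6155 0.1261 0.1413] [[ 0.0193 -0.1415  0.9898]
 [-0.004   0.9899  0.1416]
 [-0.9998 -0.0067  0.0186]] 0.5036514160065237 [ 0.1105  0.7636 -0.7176]
```

View pics/w10c.png

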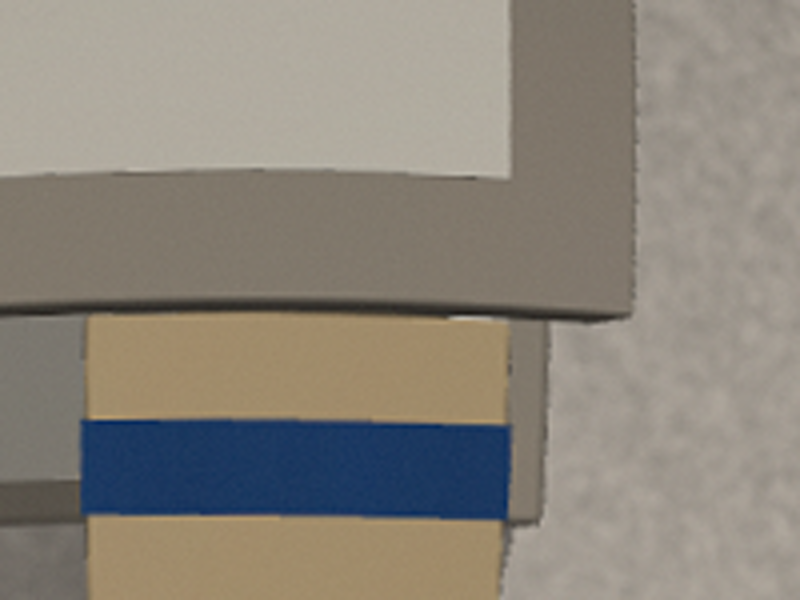

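```bash
python3 - <<'E'
from h import *
o=wc.get_obs();c=wc.camera("wrist"); R,p=pose(o)
q=lambda u,v,z: R.T@(at_z(ray_wrist(c,o,u/4+190,v/4),z)-p)
print(p, "edge top tool",q(100,303,.143),q(500,303,.143),"low",q(100,315,.125),q(500,318,.125),"corner",q(633,314,.143))
print("far",q(87,317,p[2]+.0105),q(508,322,p[2]+.0105))
E
```

```text
[0.6154 0.126  0.1412] edge top tool [-0.0028  0.0889 -0.02  ] [-0.002   0.0891  0.024 ] low [ 0.0152  0.0886 -0.0228] [0.0161 0.0884 0.0273] corner [-0.0017  0.0888  0.0395]
far [-0.0115  0.0868 -0.0201] [-0.0107  0.0865  0.0234]
```

>>> play_rows(
  increments="0 -0.004 0.0028 0;0 0 0 0;0.008 0 0 0;0 0 0 0;0.006 0 0 0;0 0 0 0;0 0 0 0",
)

```text
clock: 8.7
position: [0.6207, 0.1219, 0.1283]
ee_rot: [-0.052, 0.697, 0.048, 0.713]
ft_force: [1.2, 0.8, -0.3]
grip_width: 0.506
```

```bash
python3 - <<'E'
from h import *
o,c=snap("wrist","pics/w11.png"); R,p=pose(o); print(p,R[:,0],R[:,1],o["ft_force"],o["torque"])
crop(c["img"],190,0,200,150,4,"pics/w11c.png")
o,c=snap("side","pics/d11.png"); crop(c["img"],220,120,80,60,9,"pics/d11c.png")
E
```

```text
[0.6207 0.1219 0.1283] [ 0.0226 -0.0033 -0.9997] [-0.1405  0.9901 -0.0065] [ 1.2278  0.7914 -0.2844] [-0.0178  0.0327  0.0554]
```

View pics/w11c.png

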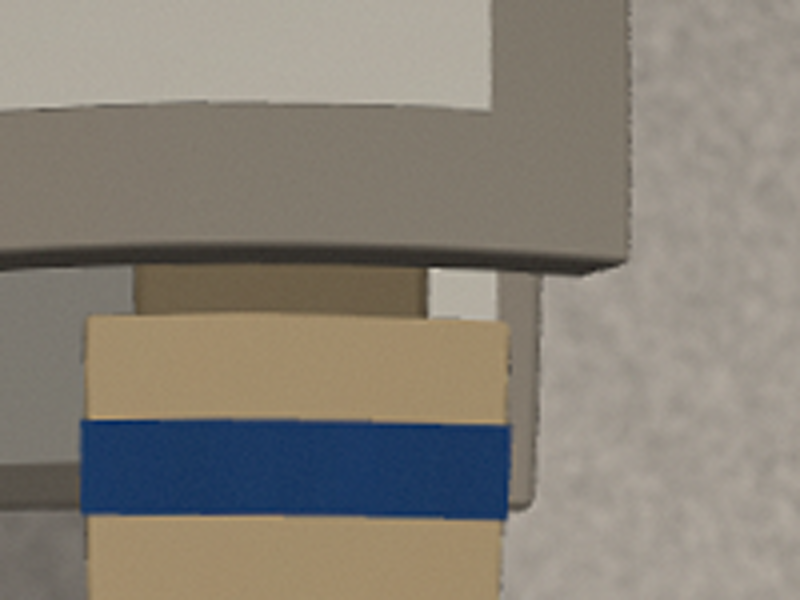

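View pics/d11c.png

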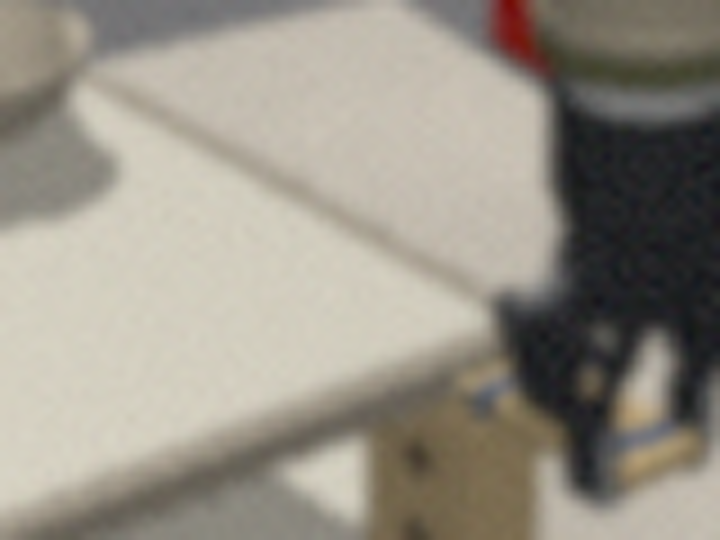

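```bash
python3 - <<'E'
from h import *
o=wc.get_obs();c=wc.camera("wrist"); R,p=pose(o)
q=lambda u,v,z: R.T@(at_z(ray_wrist(c,o,u/4+190,v/4),z)-p)
print(p,"prop",q(134,300,.113),q(428,300,.113),"corner",q(630,262,.143),"edge",q(200,245,.143),q(400,245,.143))
E
```

```text
[0.6206 0.1219 0.1283] prop [ 0.0143  0.0903 -0.0184] [0.0151 0.0903 0.018 ] corner [-0.0146  0.0933  0.0353] edge [-0.0155  0.0936 -0.0081] [-0.0151  0.0937  0.0116]
```

>>> play_rows(
  increments="0.004 0 -0.0015 0;0.003 0 0 0;0.002 0 0 0;0 0 0 0;0 0 0 0",
)

```text
clock: 9.35
position: [0.6193, 0.1217, 0.1187]
ee_rot: [-0.052, 0.697, 0.048, 0.713]
ft_force: [-0.5, 0.9, -1.5]
grip_width: 0.504
```

>>> play_rows(
  increments="0.001 0 0 0;0 0 0 0;0.001 0 0 0;0 0 0 0",
)

```text
clock: 9.75
position: [0.6195, 0.1218, 0.1167]
ee_rot: [-0.052, 0.697, 0.048, 0.713]
ft_force: [-0.3, -0.2, -1.3]
grip_width: 0.506
```

>>> play_rows(
  increments="0.001 0 0 0;0 0 0 0",
)

```text
clock: 9.95
position: [0.6197, 0.1218, 0.116]
ee_rot: [-0.052, 0.697, 0.048, 0.714]
ft_force: [-0.5, -0.7, 0.1]
grip_width: 0.503
```

>>> play_rows(
  increments="0.001 0 0 0;0 0 0 0",
)

```text
clock: 10.15
position: [0.6198, 0.1217, 0.1153]
ee_rot: [-0.052, 0.697, 0.048, 0.714]
ft_force: [-1.0, -1.2, 1.7]
grip_width: 0.5
```

>>> play_rows(
  increments="0.001 0 0 0;0 0 0 0",
)

```text
clock: 10.35
position: [0.6199, 0.1218, 0.1147]
ee_rot: [-0.052, 0.697, 0.048, 0.714]
ft_force: [-2.7, -0.4, 2.0]
grip_width: 0.502
```

>>> play_rows(
  increments="0.001 0 0 0;0 0 0 0",
)

```text
clock: 10.55
position: [0.6201, 0.1218, 0.1141]
ee_rot: [-0.051, 0.697, 0.048, 0.714]
ft_force: [-2.1, -1.0, 4.2]
grip_width: 0.505
```

```bash
python3 - <<'E'
from h import *
o,c=snap("wrist","pics/w12.png"); R,p=pose(o); print(p,R[:,0],R[:,1],R[:,2],o["ft_force"],o["torque"])
crop(c["img"],190,0,200,150,4,"pics/w12c.png")
E
```

```text
[0.6201 0.1218 0.1141] [ 0.0247 -0.0027 -0.9997] [-0.1407  0.99   -0.0062] [0.9898 0.1408 0.0241] [-2.0916 -1.025   4.1692] [0.1189 0.5388 0.1743]
```

View pics/w12c.png

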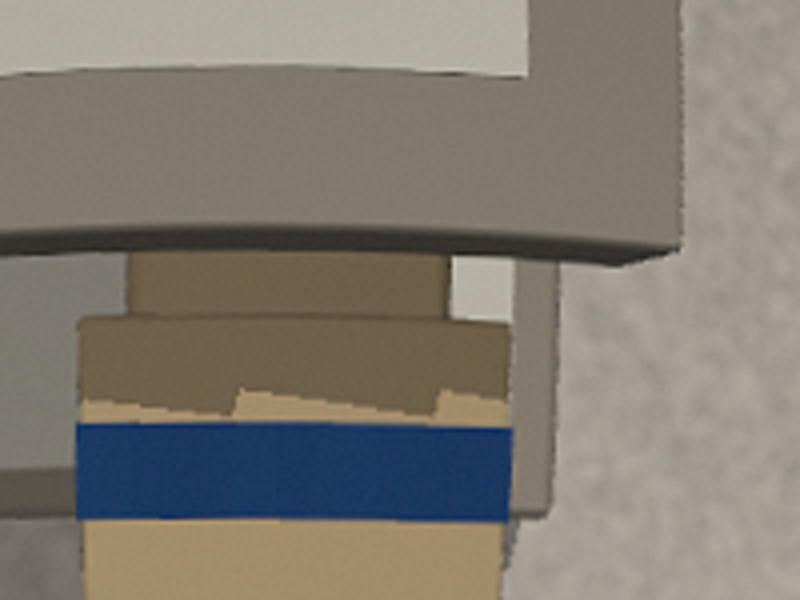

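```bash
python3 - <<'E'
from h import *
im=cv2.imread("pics/w12.png"); cv2.imwrite("pics/w12d.png",cv2.resize(im[55:90,212:312],None,fx=8,fy=8,interpolation=cv2.INTER_CUBIC))
o=wc.get_obs();c=wc.camera("wrist"); R,p=pose(o)
for z in (.119,.116,.113,.110):
  a=at_z(ray_wrist(c,o,127.5/4+190,290/4),z);b=at_z(ray_wrist(c,o,449/4+190,290/4),z); print(z,np.linalg.norm(a-b))
for z in (.128,.125,.122,.119):
  a=at_z(ray_wrist(c,o,78/4+190,318/4),z);b=at_z(ray_wrist(c,o,511/4+190,323/4),z); print("shim top",z,np.linalg.norm(a-b))
g=im[72,215:310].astype(int); print(g.sum(1))
E
```

```text
0.119 0.03450386865377496
0.116 0.03530161630653662
0.113 0.036099363959298164
0.11 0.03689711161205972
shim top 0.128 0.04354478114439501
shim top 0.125 0.044626595845776995
shim top 0.122 0.04570841054715908
shim top 0.119 0.04679022524854107
[359 360 356 355 356 358 283 243 253 270 278 283 283 276 282 283 282 282
 278 278 284 279 277 281 282 280 282 284 278 284 281 277 277 280 278 277
 280 279 280 278 282 280 273 274 274 277 279 279 277 280 276 272 275 282
 274 279 280 277 276 275 271 277 277 275 278 275 277 276 277 278 274 277
 270 274 279 277 270 278 275 279 280 278 274 277 265 246 203 296 512 526
 521 521 523 523 518]
```

View pics/w12d.png

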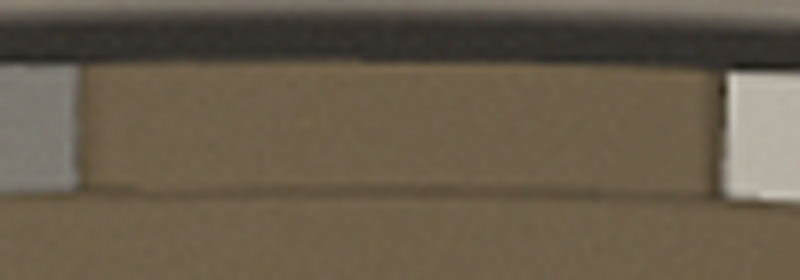

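>>> play_rows(
  increments="-0.0012 0 0 0;0 0.002 0 0;0 0.002 0 0;0 0 0 0",
)

```text
clock: 11.05
position: [0.6199, 0.1256, 0.1151]
ee_rot: [-0.051, 0.696, 0.048, 0.714]
ft_force: [-1.0, -0.6, 2.5]
grip_width: 0.503
```

>>> play_rows(
  increments="0 0.0015 0 0;0 0 0 0",
)

```text
clock: 11.25
position: [0.6198, 0.1271, 0.1151]
ee_rot: [-0.051, 0.696, 0.048, 0.714]
ft_force: [0.5, -0.0, 1.9]
grip_width: 0.503
```

>>> play_rows(
  increments="0 0.0015 0 0;0 0 0 0",
)

```text
clock: 11.45
position: [0.6197, 0.1283, 0.1151]
ee_rot: [-0.051, 0.696, 0.047, 0.714]
ft_force: [0.1, -1.7, 1.2]
grip_width: 0.505
```

>>> play_rows(
  increments="0 0.001 0 0;0 0 0 0",
)

```text
clock: 11.65
position: [0.6197, 0.1283, 0.115]
ee_rot: [-0.051, 0.696, 0.047, 0.714]
ft_force: [-0.6, 0.2, 2.5]
grip_width: 0.505
```

>>> play_rows(
  increments="0 0.0015 0 0;0 0 0 0",
)

```text
clock: 11.85
position: [0.6196, 0.1283, 0.115]
ee_rot: [-0.052, 0.696, 0.046, 0.714]
ft_force: [-0.7, -1.1, 1.6]
grip_width: 0.505
```

>>> play_rows(
  increments="0 0.0015 0 0;0 0 0 0",
)

```text
clock: 12.05
position: [0.6195, 0.1282, 0.1151]
ee_rot: [-0.052, 0.697, 0.045, 0.714]
ft_force: [-2.2, -0.5, 2.5]
grip_width: 0.502
```

>>> play_rows(
  increments="-0.001 -0.003 0 0;-0.002 -0.01 0 0;-0.01 -0.02 0 0;-0.03 -0.025 0 0;-0.03 -0.03 0 0.03;-0.02 -0.03 0 0.05;0 -0.03 0 0.05;0 -0.03 0 0.05;0 -0.03 0 0.05;0 -0.03 0 0.05;0 -0.03 0 0.05;0 -0.02 0 0.05;0 0 0 0;0 0 0 0",
)

```text
clock: 13.45
position: [0.6189, -0.1693, 0.2102]
ee_rot: [0.089, 0.694, -0.09, 0.708]
ft_force: [0.2, 0.5, -1.3]
grip_width: 0.507
```

```bash
python3 - <<'E'
from h import *
o,c=snap("wrist","pics/w13.png"); R,p=pose(o); print(p,R,o["ft_force"]); togo(o,[.589,-.2383,.1],-14.1)
E
```

```text
[ 0.6189 -0.1693  0.2102] [[ 0.0198  0.2511  0.9678]
 [-0.0039  0.968  -0.2511]
 [-0.9998  0.0012  0.0201]] [ 0.1846  0.4993 -1.2558]
tool delta [ 0.1098 -0.0744 -0.0138] turn -0.007726146320354649 tilt 0.01979492910671704 -0.0038675320096224625
```

View pics/w13.png

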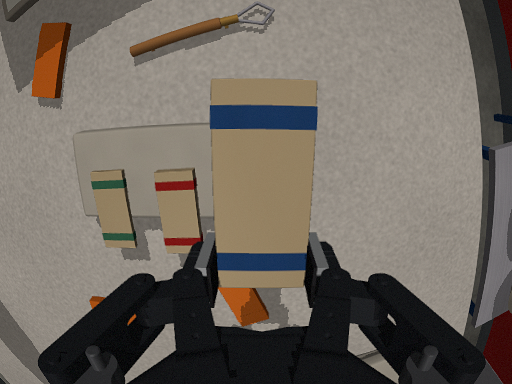

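>>> play_rows(
  increments="0 -0.02 -0.004 0;0 -0.025 -0.005 0;0 -0.02 -0.004 0;0 -0.009 -0.001 0;0.03 0 0 0;0.04 0 0 0;0.03 0 0 0;0.02 0 0 0;0 0 0 0;0 0 0 0",
)

```text
clock: 14.5
position: [0.5961, -0.2228, 0.0875]
ee_rot: [0.083, 0.694, -0.079, 0.711]
ft_force: [0.3, -0.5, -0.5]
grip_width: 0.503
```

```bash
python3 - <<'E'
from h import *
o,c=snap("wrist","pics/w14.png"); R,p=pose(o); print(p,R,o["ft_force"]); togo(o,[.589,-.2383,.035],-14.1)
E
```

```text
[ 0.5961 -0.2228  0.0875] [[ 0.0258  0.2268  0.9736]
 [ 0.0033  0.9739 -0.2269]
 [-0.9997  0.009   0.0243]] [ 0.3286 -0.5225 -0.4815]
tool delta [ 0.0522 -0.0172 -0.0047] turn 0.017307146061690315 tilt 0.025753071040963693 0.0032817413701068804
```

View pics/w14.png

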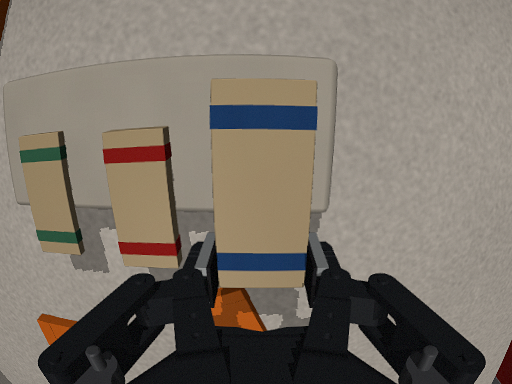

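>>> play_rows(
  increments="0 -0.009 -0.0025 0.01;0 -0.0085 -0.0022 0.007;0 0 0 0;0.015 0 0 0;0.015 0 0 0;0.01 0 0 0;0 0 0 0",
)

```text
clock: 15.25
position: [0.5898, -0.2407, 0.0478]
ee_rot: [0.089, 0.691, -0.085, 0.713]
ft_force: [-0.8, 0.8, -1.4]
grip_width: 0.503
```

```bash
python3 - <<'E'
from h import *
o,c=snap("wrist","pics/w15.png"); R,p=pose(o); print(p,R,o["ft_force"]); togo(o,[.589,-.2383,.030],-14.1)
E
```

```text
[ 0.5898 -0.2407  0.0478] [[ 0.0314  0.245   0.969 ]
 [ 0.0016  0.9695 -0.2452]
 [-0.9995  0.0093  0.03  ]] [-0.7545  0.8237 -1.4345]
tool delta [ 0.0178  0.0019 -0.0019] turn -0.0014249693379174144 tilt 0.03141118511780194 0.00164392399262496
```

View pics/w15.png

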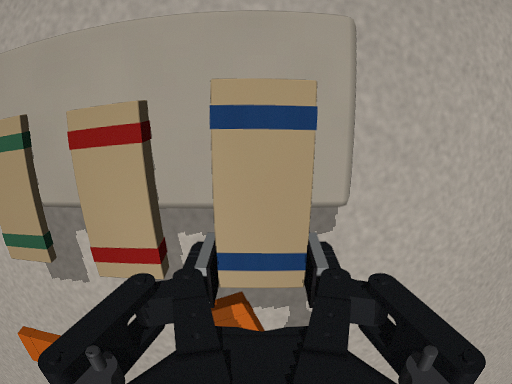

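>>> play_rows(
  increments="0.008 0.002 -0.002 0;0.005 0 0 0;0.003 0 0 0;0 0 0 0",
)

```text
clock: 15.7
position: [0.5896, -0.2376, 0.0314]
ee_rot: [0.089, 0.69, -0.085, 0.713]
ft_force: [-0.4, 0.1, -1.6]
grip_width: 0.506
```

>>> play_rows(
  increments="0.0015 0 0 0;0 0 0 0",
)

```text
clock: 15.9
position: [0.5898, -0.2377, 0.0301]
ee_rot: [0.089, 0.69, -0.085, 0.713]
ft_force: [-0.4, -0.1, -1.1]
grip_width: 0.503
```

>>> play_rows(
  increments="0 0 0 0;0 0 0 0;0 0 0 0",
  hand=-0.4,
)

```text
clock: 16.2
position: [0.5906, -0.2381, 0.0311]
ee_rot: [0.089, 0.689, -0.085, 0.714]
ft_force: [-0.3, 0.5, 1.1]
grip_width: 0.7
```

```bash
python3 - <<'E'
from h import *
o,c=snap("wrist","pics/w16.png"); R,p=pose(o); print(p,R,o["ft_force"],o["grip_width"])
E
```

```text
[ 0.5906 -0.2381  0.0311] [[ 0.0348  0.2444  0.9691]
 [ 0.0008  0.9696 -0.2445]
 [-0.9994  0.0093  0.0336]] [-0.282   0.452   1.0774] 0.699870500862934
```

View pics/w16.png

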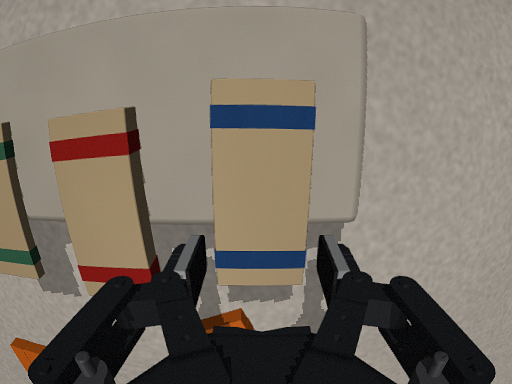

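>>> play_rows(
  increments="-0.03 0 0 0;-0.04 0 0 0;-0.03 0 -0.01 0;0 0 -0.03 0;0 0 -0.04 0;0 0 -0.04 0;0 0 -0.03 0;0 -0.01 -0.01 0;0 0 0 0",
)

```text
clock: 17.15
position: [0.4251, -0.2079, 0.1304]
ee_rot: [0.088, 0.688, -0.085, 0.715]
ft_force: [-0.1, 0.3, -0.3]
grip_width: 0.697
```

```bash
python3 - <<'E'
from h import *
o,c=snap("wrist","pics/w17.png"); R,p=pose(o); print(p,R,o["ft_force"],o["grip_width"])
E
```

```text
[ 0.4251 -0.2079  0.1304] [[ 0.039   0.2439  0.969 ]
 [-0.0004  0.9698 -0.244 ]
 [-0.9992  0.0092  0.0379]] [-0.0864  0.3083 -0.2625] 0.6970396099807561
```

View pics/w17.png

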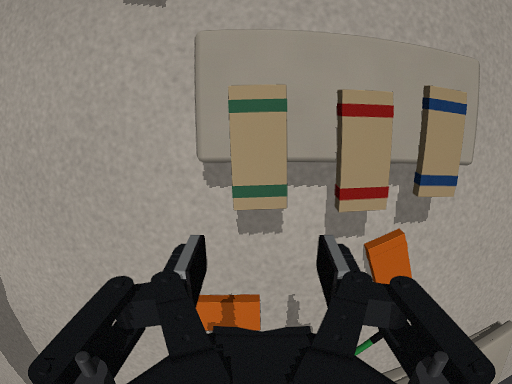

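>>> play_rows(
  increments="0 0 0 0;0 0 0 0;0 0 0 0;0 0 0 0;0 0 0 0",
)

```text
clock: 17.7
position: [0.4299, -0.2072, 0.1304]
ee_rot: [0.088, 0.688, -0.084, 0.716]
ft_force: [-0.2, 0.2, -0.4]
grip_width: 0.697
```

```bash
python3 - <<'E'
from h import *
o=wc.get_obs(); R,p=pose(o); print(p,R,o["joint_pos"],o["joint_velocities"],o["tau"])
c=wc.camera("wrist")
N,a=meas(c,o,[(229,85),(287,85),(234,210),(288,209)],.038)
E
```

```text
[ 0.4299 -0.2072  0.1304] [[ 0.0402  0.2415  0.9696]
 [-0.0002  0.9704 -0.2416]
 [-0.9992  0.0095  0.0391]] [ 0.3026  0.0772  0.0631  2.0062 -0.0223  1.0207  0.1326] [-0.0043  0.0072 -0.0004 -0.0068 -0.0004  0.0007 -0.0007] [  0.0038 -40.4962   0.373  -35.2572  -0.0535  -0.2072  -0.0011]
N [ 0.4305 -0.2189  0.038 ] F [ 0.4525 -0.1212  0.038 ] len 0.10016002800608519 w 0.043821529165785224 0.04467231496594091 yaw -12.664277978178648
```

>>> play_rows(
  increments="0 0 0.02 0;0 0 0.02 0;0 0 0 0;0 0 0 0",
)

```text
clock: 18.15
position: [0.4695, -0.217, 0.1317]
ee_rot: [0.088, 0.688, -0.084, 0.716]
ft_force: [0.3, 0.5, 0.1]
grip_width: 0.703
```

```bash
cat > t.py <<'E'
from h import *
o=wc.get_obs(); R,p=pose(o); print(o["clock"],p,"tilt",R[:2,0],"y",R[:,1],"j",o["joint_pos"],"F",o["ft_force"],o["grip_width"])
E
python3 t.py
```

```text
18.15 [ 0.4695 -0.217   0.1317] tilt [0.0394 0.0001] y [0.2414 0.9704 0.0096] j [ 0.295   0.1613  0.0635  1.9092 -0.028   1.0347  0.1273] F [0.2939 0.4842 0.1202] 0.7028062518741912
```

>>> play_rows(
  increments="-0.02 0 0 0;-0.02 0 0 0;0 0 0 0;0 0 0 0",
)

```text
clock: 18.55
position: [0.4651, -0.2163, 0.1714]
ee_rot: [0.088, 0.689, -0.084, 0.714]
ft_force: [-0.1, 0.6, -0.2]
grip_width: 0.698
```

```bash
python3 t.py
```

```text
18.55 [ 0.4651 -0.2163  0.1714] tilt [0.0361 0.0012] y [0.2418 0.9703 0.0099] j [ 0.2941  0.1132  0.0652  1.8734 -0.0235  1.1219  0.1242] F [-0.0652  0.6189 -0.214 ] 0.6984193471012632
```

>>> play_rows(
  increments="0 0.02 0 0;0 0.02 0 0;0 0 0 0;0 0 0 0",
)

```text
clock: 18.95
position: [0.4725, -0.1769, 0.1688]
ee_rot: [0.089, 0.69, -0.085, 0.713]
ft_force: [0.1, -0.5, 0.4]
grip_width: 0.701
```

```bash
python3 t.py
```

```text
18.95 [ 0.4725 -0.1769  0.1688] tilt [0.0326 0.0017] y [0.2435 0.9698 0.0096] j [ 0.2464  0.1002  0.0298  1.8931 -0.015   1.1175  0.0362] F [ 0.1339 -0.4713  0.3729] 0.7011026071626049
```

>>> play_rows(
  increments="-0.05 0.05 0 0;-0.05 0.05 0 0;0 0 0 0;0 0 0 0",
)

```text
clock: 19.35
position: [0.4874, -0.1055, 0.2446]
ee_rot: [0.091, 0.692, -0.087, 0.711]
ft_force: [0.0, -1.2, -0.5]
grip_width: 0.699
```

```bash
python3 t.py
```

```text
19.35 [ 0.4874 -0.1055  0.2446] tilt [0.0278 0.0016] y [0.249  0.9685 0.0085] j [ 0.1599  0.0335 -0.0358  1.7994 -0.004   1.2813 -0.1265] F [ 0.0094 -1.1664 -0.4941] 0.6986655832447327
```

>>> play_rows(
  increments="0.01 -0.01 0 0;0.01 -0.01 0 0;0.01 -0.01 0 0;0.01 -0.01 0 0;0.01 -0.01 0 0;0.01 -0.01 0 0;0.01 -0.01 0 0;0.01 -0.01 0 0",
)

```text
clock: 20.15
position: [0.4638, -0.194, 0.1527]
ee_rot: [0.093, 0.694, -0.09, 0.709]
ft_force: [-0.1, -0.0, -0.5]
grip_width: 0.7
```

```bash
python3 t.py
```

```text
20.15 [ 0.4638 -0.194   0.1527] tilt [0.0214 0.0018] y [0.2556 0.9668 0.0072] j [ 0.2649  0.1197  0.0489  1.9077 -0.0159  1.0946  0.0619] F [-0.0915 -0.0186 -0.4569] 0.7001895602299057
```

>>> play_rows(
  increments="0.01 -0.005 -0.006 -0.01;0.01 -0.005 -0.006 -0.01;0.01 -0.005 -0.006 -0.01;0.01 -0.0046 -0.006 -0.007;0.01 0 -0.002 0",
)

```text
clock: 20.65
position: [0.4319, -0.2087, 0.0975]
ee_rot: [0.079, 0.695, -0.076, 0.71]
ft_force: [-0.6, 0.0, -0.1]
grip_width: 0.698
```

```bash
python3 t.py;  python3 - <<'E'
from h import *
o,c=snap("wrist","pics/w18.png")
E
```

```text
20.65 [ 0.4319 -0.2087  0.0975] tilt [0.0212 0.0017] y [0.2172 0.9761 0.0062] j [ 0.3009  0.1375  0.0643  2.0177 -0.0218  0.9675  0.1577] F [-0.5605  0.0497 -0.1052] 0.698209070482068
```

View pics/w18.png

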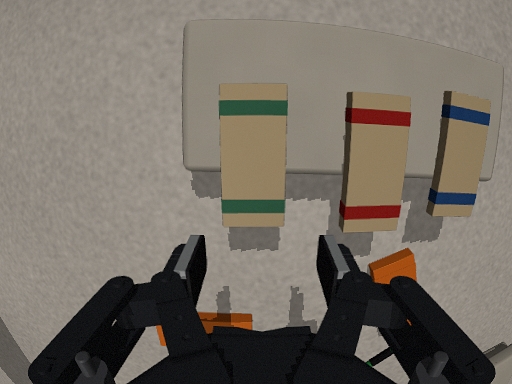

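```bash
python3 - <<'E'
from h import *
o=wc.get_obs();c=wc.camera("wrist")
N,a=meas(c,o,[(219,84),(288,84),(222,226),(285,226)],.038)
t=N+.013*a; print(t,pose(o)[1]); togo(o,[t[0],t[1],.028],-12.7)
E
```

```text
N [ 0.4244 -0.2173  0.038 ] F [ 0.4463 -0.1213  0.038 ] len 0.09842636736701338 w 0.04420476215564564 0.045202643125098564 yaw -12.84901225846603
[ 0.4273 -0.2046  0.038 ] [ 0.4311 -0.208   0.0958]
tool delta [ 0.0678  0.002  -0.0057] turn 0.0028413552620951132 tilt 0.01900926038806866 0.002624302351702662
```

>>> play_rows(
  increments="0.01 0.001 -0.003 0;0.01 0.001 -0.0025 0;0.01 0 0 0;0.01 0 0 0;0.005 0 0 0;0 0 0 0",
)

```text
clock: 21.35
position: [0.4287, -0.2033, 0.0481]
ee_rot: [0.078, 0.696, -0.075, 0.71]
ft_force: [-0.4, -0.3, 0.7]
grip_width: 0.7
```

```bash
python3 t.py;  python3 - <<'E'
from h import *
o,c=snap("wrist","pics/w19.png"); togo(o,[.4273,-.2046,.028],-12.8)
E
```

```text
21.35 [ 0.4287 -0.2033  0.0481] tilt [0.0204 0.0027] y [0.2151 0.9766 0.007 ] j [ 0.299   0.2019  0.0587  2.0669 -0.0283  0.8551  0.1579] F [-0.3856 -0.3376  0.7188] 0.7004991008055279
tool delta [ 0.0201 -0.0017 -0.0015] turn 0.006609154010902979 tilt 0.020425329342961762 0.0026533530678854444
```

View pics/w19.png

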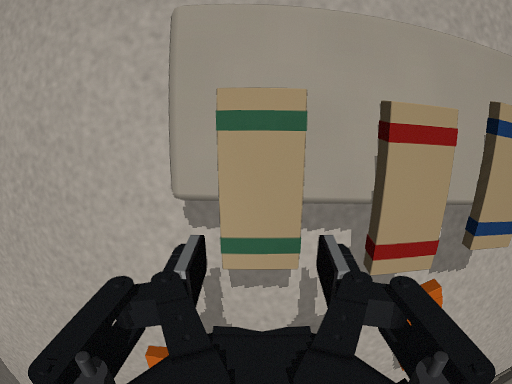

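>>> play_rows(
  increments="0.009 -0.0015 -0.001 0.005;0.008 0 0 0;0.001 0 0 0;0 0 0 0",
)

```text
clock: 21.8
position: [0.4284, -0.2051, 0.0294]
ee_rot: [0.08, 0.695, -0.077, 0.71]
ft_force: [-0.0, 0.3, 0.5]
grip_width: 0.701
```

```bash
python3 t.py
```

```text
21.8 [ 0.4284 -0.2051  0.0294] tilt [0.022 0.002] y [0.2207 0.9753 0.0068] j [ 0.3023  0.2332  0.0595  2.0783 -0.0322  0.8109  0.1595] F [-0.0203  0.3377  0.5493] 0.7008882826586008
```

>>> play_rows(
  increments="0.001 0 0 0;0 0 0 0;0 0 0 0;0 0 0 0;0 0 0 0;0 0 0 0",
  hand=1,
  squeeze=40,
)

```text
clock: 22.4
position: [0.4286, -0.2051, 0.0289]
ee_rot: [0.08, 0.695, -0.077, 0.711]
ft_force: [-0.8, 0.2, -1.0]
grip_width: 0.502
```

```bash
python3 t.py;  python3 - <<'E'
from h import *
o,c=snap("wrist","pics/w20.png")
E
```

```text
22.4 [ 0.4286 -0.2051  0.0289] tilt [0.0226 0.0018] y [0.2206 0.9754 0.0067] j [ 0.3023  0.2342  0.0594  2.0785 -0.0324  0.809   0.1596] F [-0.8162  0.2482 -1.0304] 0.5021978010438459
```

View pics/w20.png

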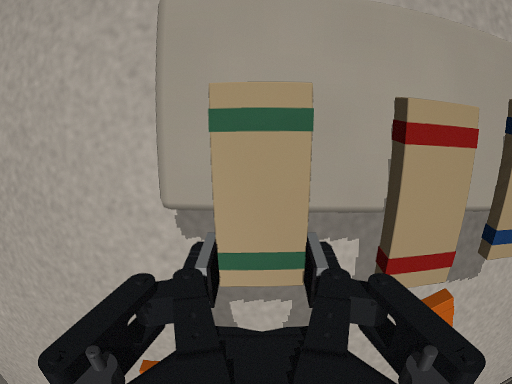

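>>> play_rows(
  increments="-0.01 0 0 0;-0.02 0 0 0;-0.03 0 0 0;-0.035 0 0 0;-0.035 0.01 0.005 0;-0.02 0.02 0.012 -0.03;0 0.025 0.015 -0.03;0 0.025 0.015 -0.03;0 0.025 0.015 -0.03;0 0.025 0.015 -0.03;0 0.025 0.015 -0.03;0 0.025 0.015 -0.03;0 0.025 0.015 -0.03;0 0.025 0.015 -0.03;0 0.025 0.015 -0.03;0 0.025 0.015 -0.03;0 0.015 0.01 -0.02;0 0.01 0 0;0 0 0 0",
)

```text
clock: 24.35
position: [0.6211, 0.1097, 0.1863]
ee_rot: [-0.051, 0.7, 0.054, 0.71]
ft_force: [0.2, 0.3, -1.5]
grip_width: 0.501
```

```bash
python3 t.py;  python3 - <<'E'
from h import *
o,c=snap("wrist","pics/w21.png"); togo(o,[.6233,.096,.1995],7.9)
E
```

```text
24.35 [0.6211 0.1097 0.1863] tilt [0.0134 0.0056] y [-0.1485  0.9889  0.0036] j [-0.0985  0.3735 -0.1888  1.5214  0.0706  1.2391 -0.1476] F [ 0.1501  0.318  -1.5178] 0.5006640547309994
tool delta [-0.0133 -0.0138  0.0003] turn 0.011195442598060934 tilt 0.013353042209488686 0.005614981013679909
```

View pics/w21.png

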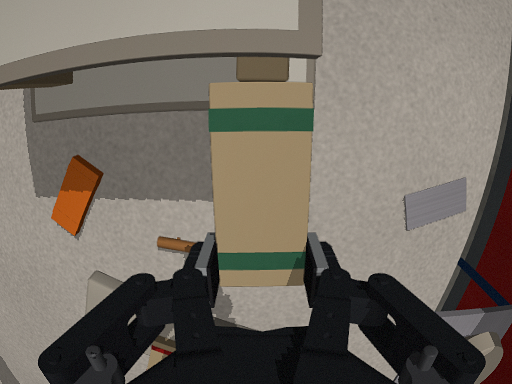

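```bash
cat >> h.py <<'E'
NT=np.array([-.9997,.0067,.0226])
E
python3 - <<'E'
from h import *
o=wc.get_obs(); R,p=pose(o); print("shim normal in kiln-ish axes (tool y,z comps): y",(R@NT)@[-.137,.99,0],"x",(R@NT)@[.99,.137,0])
im=cv2.imread("pics/w21.png"); crop(im,190,0,150,110,5,"pics/w21c.png")
E
```

```text
shim normal in kiln-ish axes (tool y,z comps): y 0.0038634792604042233 x 0.00861739164885127
```

View pics/w21c.png

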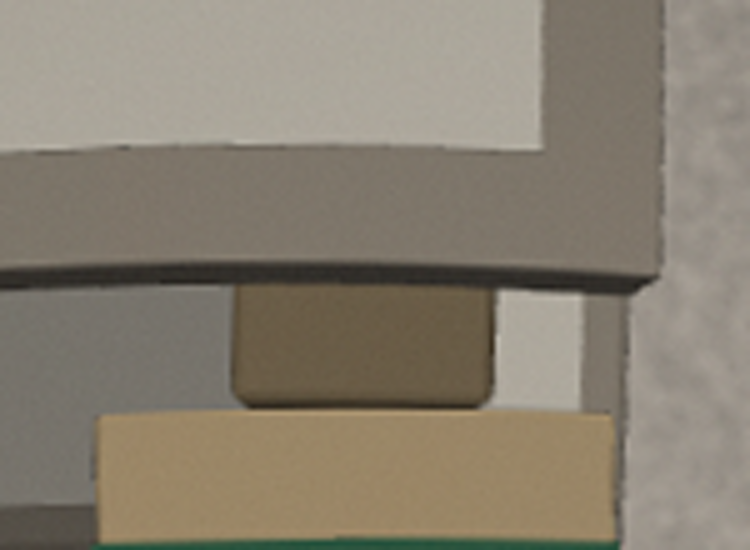

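```bash
cat > m.py <<'E'
from h import *
o=wc.get_obs();c=wc.camera("wrist"); R,p=pose(o)
def run(x0,y0,k,ledge,edge,corner,far,bot):
    q=lambda uv,z: R.T@(at_z(ray_wrist(c,o,uv[0]/k+x0,uv[1]/k+y0),z)-p)
    if ledge: print("ledge",[q(u,.116) for u in ledge])
    print("edge",[q(u,.143) for u in edge],"corner",q(corner,.143))
    zt=p[2]+bot
    print("far",[q(u,zt) for u in far])
E
python3 - <<'E'
from m import *
run(190,0,5,[(235,398),(493,398)],[(100,264),(500,266)],(658,276),[(99,414),(614,414)],.009)
E
```

```text
ledge [array([ 0.0703,  0.0908, -0.0162]), array([0.0708, 0.0909, 0.0188])]
edge [array([ 0.0432,  0.1062, -0.0301]), array([0.0438, 0.1056, 0.0171])] corner [0.0441 0.1052 0.0362]
far [array([-0.009 ,  0.0855, -0.0213]), array([-0.0084,  0.0856,  0.022 ])]
```

>>> play_rows(
  increments="0.01 0.004 0.001 0.006;0.01 0.004 0 0.006;0.01 0.004 0 0;0.01 0 0 0;0.01 0 0 0;0.005 0 0 0;0 0 0 0",
)

```text
clock: 25.15
position: [0.6205, 0.1154, 0.1256]
ee_rot: [-0.045, 0.701, 0.045, 0.71]
ft_force: [-0.4, 0.1, -0.9]
grip_width: 0.505
```

```bash
python3 t.py;  python3 - <<'E'
from h import *
o,c=snap("wrist","pics/w22.png"); crop(c["img"],190,0,150,110,5,"pics/w22c.png")
E
```

```text
25.15 [0.6205 0.1154 0.1256] tilt [0.0122 0.0018] y [-0.1266  0.992   0.0002] j [-0.1124  0.4256 -0.185   1.5831  0.086   1.1285 -0.1902] F [-0.3669  0.1048 -0.9479] 0.5054637515920004
```

View pics/w22c.png

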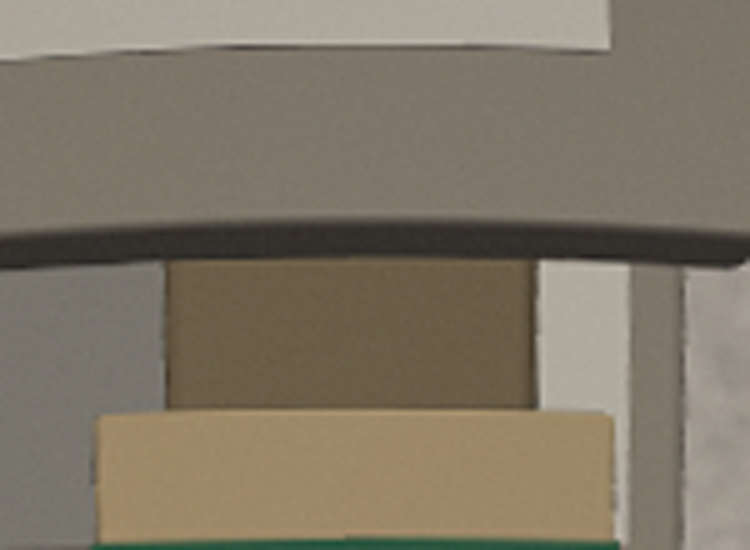

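```bash
python3 - <<'E'
from m import *
run(190,0,5,[(166,390),(536,390)],[(50,232),(250,220),(450,220),(650,228)],(750,240),[(99,414),(614,414)],.009)
print((R@NT)@[-.137,.99,0],(R@NT)@[.99,.137,0],p)
E
```

```text
ledge [array([ 0.0098,  0.0885, -0.018 ]), array([0.0102, 0.0885, 0.0175])]
edge [array([-0.0173,  0.1001, -0.0238]), array([-0.0171,  0.1004, -0.008 ]), array([-0.0169,  0.1004,  0.0075]), array([-0.0167,  0.1005,  0.0233])] corner [-0.0166  0.1001  0.0315]
far [array([-0.0092,  0.0855, -0.0213]), array([-0.0087,  0.0856,  0.0219])]
0.006353949703137101 0.010012682471635293 [0.6206 0.1154 0.126 ]
```

>>> play_rows(
  increments="0.003 0.003 0 0;0.003 0.003 0 0;0 0.002 0 0;0 0 0 0",
)

```text
clock: 25.65
position: [0.6208, 0.1246, 0.1217]
ee_rot: [-0.044, 0.7, 0.046, 0.711]
ft_force: [-0.5, 0.8, -0.3]
grip_width: 0.502
```

>>> play_rows(
  increments="0.001 0 0 0;0 0 0 0",
)

```text
clock: 25.85
position: [0.6209, 0.1248, 0.1209]
ee_rot: [-0.044, 0.7, 0.046, 0.712]
ft_force: [-0.7, -0.5, -1.2]
grip_width: 0.503
```

>>> play_rows(
  increments="0.001 0 0 0;0 0 0 0",
)

```text
clock: 26.05
position: [0.621, 0.1246, 0.1199]
ee_rot: [-0.044, 0.7, 0.046, 0.712]
ft_force: [-0.7, -0.6, -0.8]
grip_width: 0.503
```

>>> play_rows(
  increments="0.001 0 0 0;0 0 0 0",
)

```text
clock: 26.25
position: [0.6211, 0.1244, 0.1189]
ee_rot: [-0.044, 0.7, 0.045, 0.712]
ft_force: [-0.7, -0.8, -2.0]
grip_width: 0.504
```

>>> play_rows(
  increments="0.001 0 0 0;0.001 0 0 0;0 0 0 0",
)

```text
clock: 26.55
position: [0.6211, 0.1244, 0.1167]
ee_rot: [-0.044, 0.7, 0.045, 0.712]
ft_force: [-0.6, -0.2, -0.9]
grip_width: 0.501
```

>>> play_rows(
  increments="0.001 0 0 0;0 0 0 0",
)

```text
clock: 26.75
position: [0.6211, 0.1243, 0.1155]
ee_rot: [-0.044, 0.7, 0.045, 0.712]
ft_force: [-0.7, -0.3, -0.7]
grip_width: 0.499
```

>>> play_rows(
  increments="0.001 0 0 0;0 0 0 0",
)

```text
clock: 26.95
position: [0.6213, 0.1244, 0.1147]
ee_rot: [-0.044, 0.7, 0.045, 0.712]
ft_force: [-1.4, 0.2, 0.3]
grip_width: 0.499
```

>>> play_rows(
  increments="0.001 0 0 0;0 0 0 0",
)

```text
clock: 27.15
position: [0.6214, 0.1244, 0.114]
ee_rot: [-0.044, 0.7, 0.045, 0.712]
ft_force: [-1.2, 0.3, 2.0]
grip_width: 0.504
```

>>> play_rows(
  increments="-0.0015 0 0 0;0 0.003 0 0;0 0.003 0 0;0 0 0 0",
)

```text
clock: 27.55
position: [0.6204, 0.131, 0.1153]
ee_rot: [-0.044, 0.7, 0.046, 0.712]
ft_force: [-0.0, 0.6, 0.0]
grip_width: 0.503
```

>>> play_rows(
  increments="0 0.002 0 0;0 0.002 0 0;0 0 0 0",
)

```text
clock: 27.85
position: [0.6198, 0.1356, 0.1152]
ee_rot: [-0.044, 0.7, 0.046, 0.712]
ft_force: [-0.2, 0.5, -0.6]
grip_width: 0.501
```

>>> play_rows(
  increments="0 0.002 0 0;0 0.002 0 0;0 0 0 0",
)

```text
clock: 28.15
position: [0.6193, 0.1398, 0.1152]
ee_rot: [-0.044, 0.7, 0.046, 0.712]
ft_force: [-0.1, -0.6, -0.6]
grip_width: 0.505
```

```bash
python3 t.py;  python3 - <<'E'
from h import *
o,c=snap("wrist","pics/w23.png"); crop(c["img"],190,0,150,110,5,"pics/w23c.png")
o,c=snap("side","pics/d23.png"); crop(c["img"],220,120,80,60,9,"pics/d23c.png")
E
```

```text
28.15 [0.6193 0.1398 0.1152] tilt [0.0169 0.0029] y [-0.1268  0.9919  0.0008] j [-0.1452  0.4406 -0.1926  1.586   0.0942  1.107  -0.2335] F [-0.1309 -0.5703 -0.5699] 0.5052459575662388
```

View pics/w23c.png

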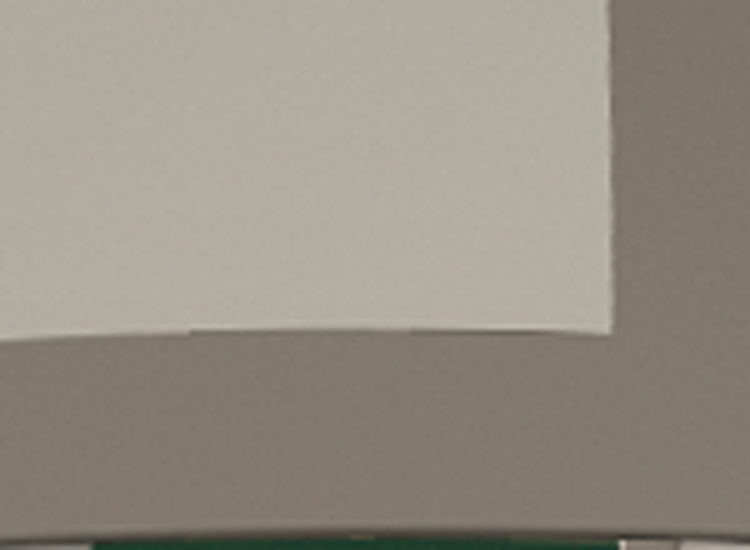

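View pics/d23c.png

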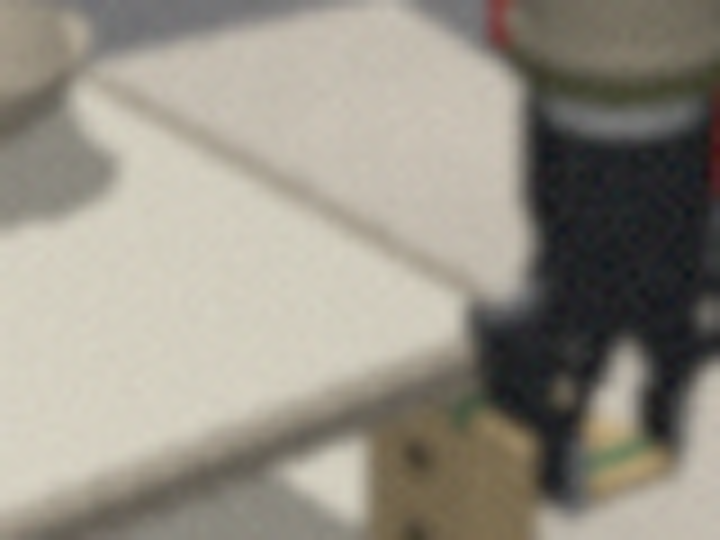

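>>> play_rows(
  increments="0 0.004 0 0;0 0.004 0 0;0 0.004 0 0;0 0.004 0 0;0 0 0 0",
)

```text
clock: 28.75
position: [0.6171, 0.1569, 0.1152]
ee_rot: [-0.044, 0.7, 0.045, 0.712]
ft_force: [0.2, 0.2, -0.7]
grip_width: 0.5
```

>>> play_rows(
  increments="0 0.004 0 0;0 0.004 0 0;0 0.004 0 0;0 0.004 0 0;0 0 0 0",
)

```text
clock: 29.25
position: [0.6148, 0.1744, 0.1152]
ee_rot: [-0.044, 0.7, 0.046, 0.712]
ft_force: [-0.2, 0.0, -0.4]
grip_width: 0.507
```

```bash
python3 t.py;  python3 - <<'E'
from h import *
o,c=snap("wrist","pics/w24.png"); print(NT@pose(o)[0].T)
E
```

```text
29.25 [0.6148 0.1744 0.1152] tilt [0.0168 0.003 ] y [-0.1268  0.9919  0.0009] j [-0.1922  0.45   -0.2035  1.5733  0.1019  1.1117 -0.2926] F [-0.2134  0.0386 -0.4135] 0.5071378680933224
[0.0048 0.0065 0.9999]
```

View pics/w24.png

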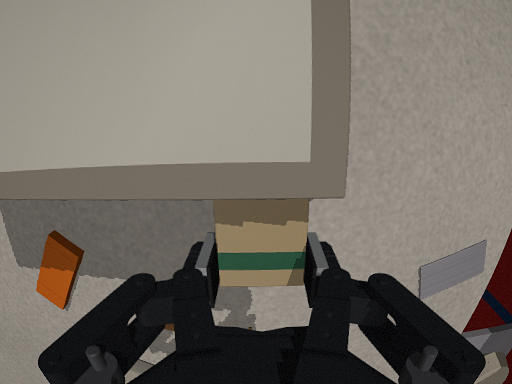

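```bash
python3 - <<'E'
from m import *
run(0,0,1,None,[(215,198),(305,197)],(346,196),[(218,285),(305,285)],.009)
E
```

```text
edge [array([-0.0281,  0.0412, -0.0175]), array([-0.0275,  0.0415,  0.0172])] corner [-0.0272  0.0417  0.0338]
far [array([-0.0094, -0.0138, -0.0222]), array([-0.0086, -0.0144,  0.0233])]
```

>>> play_rows(
  increments="0 0.004 -0.0005 0;0 0.004 0 0;0 0.004 0 0;0 0.004 0 0;0 0.004 0 0;0 0.001 0 0;0 0 0 0",
)

```text
clock: 30.05
position: [0.6116, 0.1959, 0.1152]
ee_rot: [-0.044, 0.7, 0.045, 0.712]
ft_force: [-0.7, -1.0, -0.4]
grip_width: 0.503
```

```bash
python3 t.py;  python3 - <<'E'
from h import *
o,c=snap("wrist","pics/w25.png"); crop(c["img"],160,150,220,200,3.5,"pics/w25c.png")
E
```

```text
30.05 [0.6116 0.1959 0.1152] tilt [0.017  0.0024] y [-0.1257  0.9921  0.0002] j [-0.2223  0.4571 -0.2094  1.5636  0.1074  1.1153 -0.3306] F [-0.7255 -0.9672 -0.354 ] 0.5031229834885903
```

View pics/w25c.png

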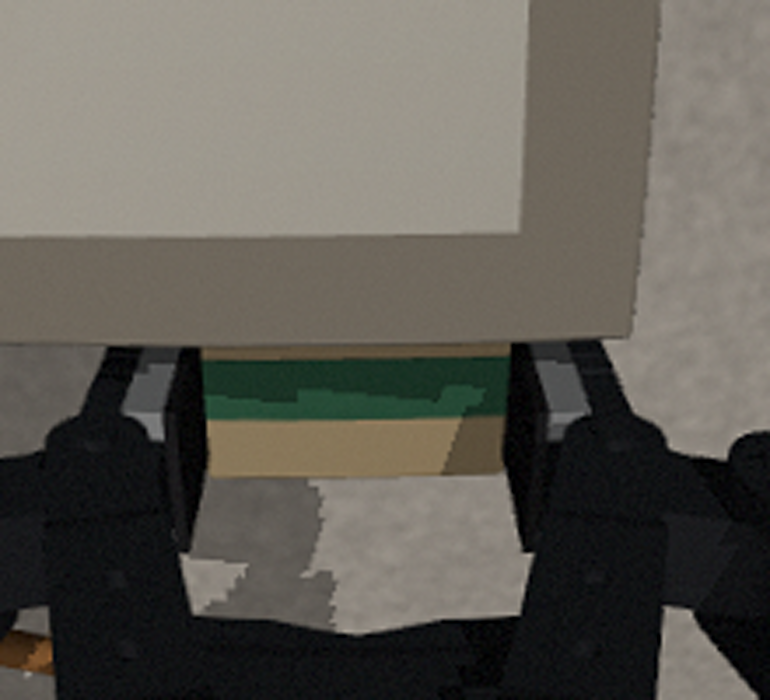

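>>> play_rows(
  increments="0 0 0 0;0 0 0 0;0 0 0 0;0 -0.005 0 0;0 -0.01 0 0;0 -0.012 0 0;0 -0.012 0 0;0 -0.01 0 0;0 0 0 0",
  hand=-0.4,
)

```text
clock: 31.0
position: [0.6191, 0.1402, 0.1155]
ee_rot: [-0.043, 0.699, 0.043, 0.712]
ft_force: [0.4, -0.6, 0.5]
grip_width: 0.699
```

```bash
python3 t.py;  python3 - <<'E'
from h import *
o,c=snap("wrist","pics/w26.png")
o,c=snap("side","pics/d26.png"); crop(c["img"],220,120,80,60,9,"pics/d26c.png")
E
```

```text
31.0 [0.6191 0.1402 0.1155] tilt [0.0178 0.0012] y [-0.1225  0.9925 -0.001 ] j [-0.1476  0.4395 -0.1915  1.5866  0.0957  1.107  -0.24  ] F [ 0.4306 -0.5618  0.5046] 0.6985870311139745
```

View pics/w26.png

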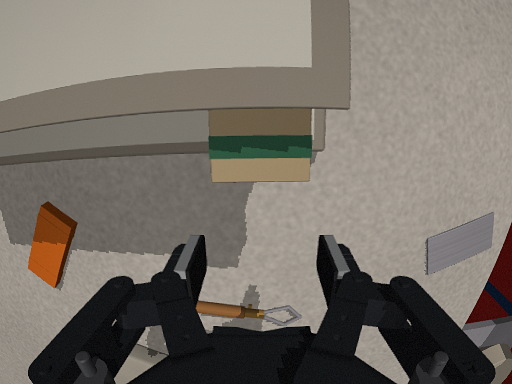

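View pics/d26c.png

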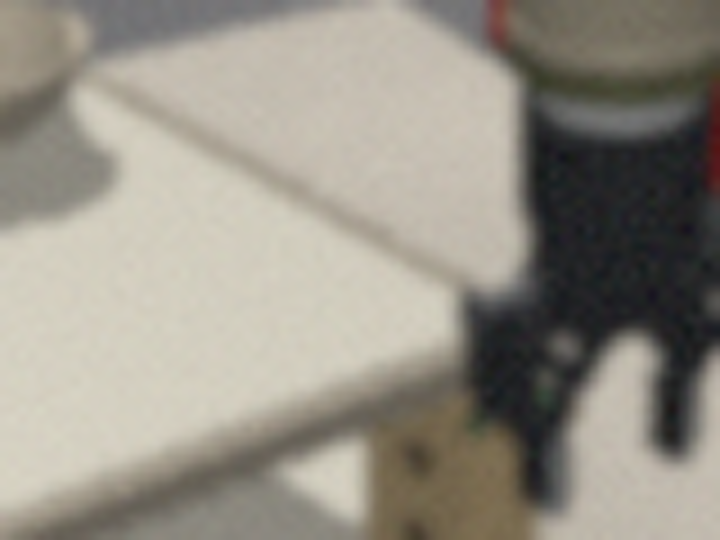

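>>> play_rows(
  increments="-0.005 0 0 0;-0.005 0 0 0;0 0 0 0;0 0 0 0;0 0 0 0;0 0 0 0",
  hand=1,
)

```text
clock: 31.7
position: [0.618, 0.1455, 0.1269]
ee_rot: [-0.044, 0.699, 0.046, 0.712]
ft_force: [-0.3, -0.7, 0.2]
grip_width: -0.001
```

```bash
python3 t.py;  python3 - <<'E'
from h import *
o,c=snap("wrist","pics/w27.png");  crop(c["img"],160,90,220,200,3.5,"pics/w27c.png")
R,p=pose(o)
for uv in [(211,182),(310,181)]: print(R.T@(at_z(ray_wrist(c,o,*uv),.1237)-p))
E
```

```text
31.7 [0.618  0.1455 0.1269] tilt [0.0181 0.0039] y [-0.1282  0.9917  0.0015] j [-0.1516  0.4288 -0.1958  1.5764  0.0921  1.1269 -0.2396] F [-0.3263 -0.691   0.2371] -0.0012263419738106553
[ 0.0028  0.0384 -0.0243]
[0.0037 0.0387 0.0242]
```

View pics/w27c.png

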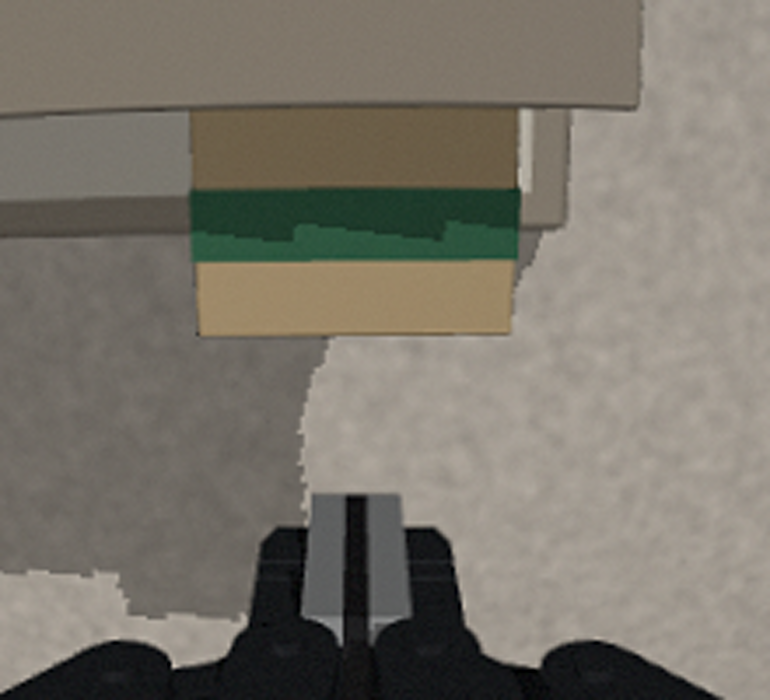

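```bash
python3 - <<'E'
from h import *
o=wc.get_obs();c=wc.camera("wrist");R,p=pose(o)
q=lambda u,v,z:R.T@(at_z(ray_wrist(c,o,u/3.5+160,v/3.5+90),z)-p)
print("end",q(199,335,.1237),q(511,334,.1237),"edge top",q(250,104,.143),q(500,105,.143),"edge low",q(250,109,.125),"corner",q(637,107,.143))
print("finger front", [q(356,493,p[2]+h) for h in (-.008,0,.01,.02)],"rear shoulder",q(356,530,p[2]+.01))
E
```

```text
end [ 0.0028  0.0365 -0.0215] [0.0036 0.0365 0.0223] edge top [-0.0163  0.0701 -0.0116] [-0.0157  0.07    0.017 ] edge low [ 0.0017  0.068  -0.0134] corner [-0.0154  0.0703  0.0334]
finger front [array([0.008 , 0.0096, 0.0005]), array([0.    , 0.0136, 0.0005]), array([-0.01  ,  0.0184,  0.0005]), array([-0.02  ,  0.0233,  0.0005])] rear shoulder [-0.01    0.0128  0.0005]
```

>>> play_rows(
  increments="0.001 0.005 0 0;0 0.005 0 0;0 0.005 0 0;0 0.004 0 0;0 0 0 0",
)

```text
clock: 32.3
position: [0.6151, 0.1665, 0.1254]
ee_rot: [-0.045, 0.699, 0.047, 0.712]
ft_force: [-0.5, -0.4, -0.3]
grip_width: -0.001
```

>>> play_rows(
  increments="0 0.003 0 0;0 0.003 0 0;0 0.003 0 0;0 0 0 0",
)

```text
clock: 32.7
position: [0.6139, 0.1759, 0.1254]
ee_rot: [-0.045, 0.699, 0.046, 0.712]
ft_force: [-0.6, -0.1, -0.2]
grip_width: -0.007
```

```bash
python3 t.py;  python3 - <<'E'
from h import *
o,c=snap("wrist","pics/w28.png");  crop(c["img"],160,120,220,150,3.5,"pics/w28c.png")
E
```

```text
32.7 [0.6139 0.1759 0.1254] tilt [0.0174 0.0036] y [-0.1284  0.9917  0.0014] j [-0.1928  0.439  -0.2057  1.566   0.0996  1.129  -0.2917] F [-0.6283 -0.1147 -0.2186] -0.006603181865355925
```

View pics/w28c.png

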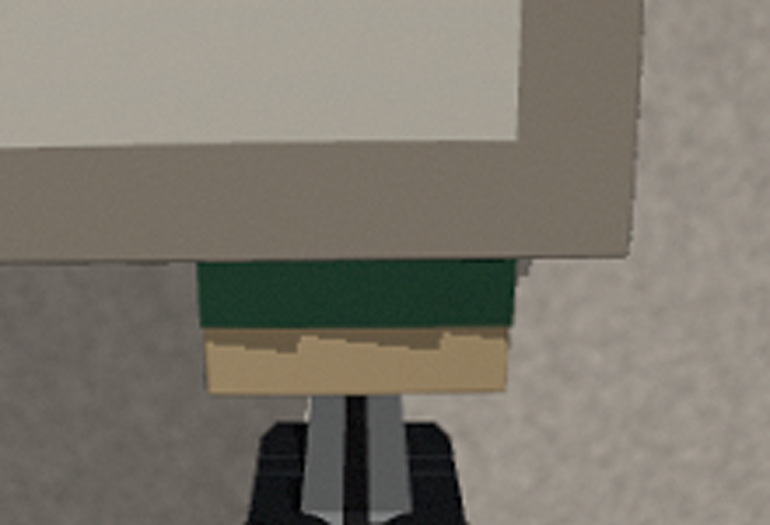

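```bash
cat > e.py <<'E'
from h import *
o=wc.get_obs();c=wc.camera("wrist");R,p=pose(o)
q=lambda u,v,z:R.T@(at_z(ray_wrist(c,o,u/3.5+160,v/3.5+120),z)-p)
E
python3 - <<'E'
from e import *
print("end",q(206,394,.1237),q(506,391,.1237),"edge",q(206,260,.143),q(506,257,.143),"corner",q(628,256,.143))
E
```

```text
end [ 0.0013  0.0118 -0.0215] [0.0021 0.0119 0.0227] edge [-0.0179  0.0392 -0.0175] [-0.0173  0.0394  0.0185] corner [-0.017   0.0394  0.0339]
```

>>> play_rows(
  increments="0 0.003 0 0;0 0.003 0 0;0 0.003 0 0;0 0.003 0 0;0 0 0 0",
)

```text
clock: 33.3
position: [0.6125, 0.1878, 0.1254]
ee_rot: [-0.044, 0.699, 0.046, 0.712]
ft_force: [0.7, -0.9, -0.3]
grip_width: -0.003
```

>>> play_rows(
  increments="0 0.003 0 0;0 0.003 0 0;0 0.002 0 0;0 0 0 0",
)

```text
clock: 33.7
position: [0.6113, 0.1965, 0.1254]
ee_rot: [-0.044, 0.699, 0.046, 0.712]
ft_force: [0.2, 0.3, 0.7]
grip_width: 0.002
```

```bash
python3 t.py;  python3 - <<'E'
from h import *
o,c=snap("wrist","pics/w29.png");  crop(c["img"],160,120,220,150,3.5,"pics/w29c.png")
E
```

```text
33.7 [0.6113 0.1965 0.1254] tilt [0.0175 0.0031] y [-0.1275  0.9918  0.0008] j [-0.2214  0.4468 -0.2116  1.5554  0.105   1.1329 -0.3279] F [0.2232 0.2977 0.6936] 0.0018215033119183448
```

View pics/w29c.png

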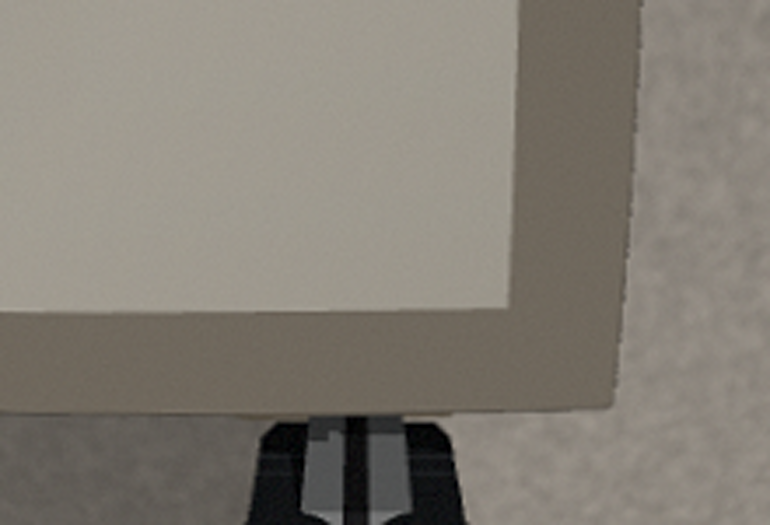

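>>> play_rows(
  increments="0 0.002 0 0;0 0.002 0 0;0 0 0 0",
)

```text
clock: 34.05
position: [0.6109, 0.2004, 0.1254]
ee_rot: [-0.044, 0.699, 0.046, 0.712]
ft_force: [-0.3, -0.6, -0.1]
grip_width: -0.0
```

>>> play_rows(
  increments="0 0.001 0 0;0 0 0 0",
)

```text
clock: 34.25
position: [0.6108, 0.2014, 0.1254]
ee_rot: [-0.044, 0.699, 0.046, 0.712]
ft_force: [0.3, -0.8, 0.4]
grip_width: 0.003
```

>>> play_rows(
  increments="0 0.001 0 0;0 0 0 0",
)

```text
clock: 34.45
position: [0.6107, 0.2024, 0.1254]
ee_rot: [-0.044, 0.699, 0.046, 0.712]
ft_force: [-0.4, 0.4, -0.4]
grip_width: -0.006
```

>>> play_rows(
  increments="0 0.001 0 0;0 0 0 0",
)

```text
clock: 34.65
position: [0.6107, 0.2029, 0.1254]
ee_rot: [-0.044, 0.699, 0.045, 0.712]
ft_force: [-0.4, 0.2, -0.3]
grip_width: -0.002
```

>>> play_rows(
  increments="0 0.001 0 0;0 0 0 0",
)

```text
clock: 34.85
position: [0.6107, 0.2029, 0.1254]
ee_rot: [-0.045, 0.699, 0.044, 0.712]
ft_force: [-1.1, -0.5, -0.6]
grip_width: -0.001
```

>>> play_rows(
  increments="0 0.001 0 0;0 0 0 0",
)

```text
clock: 35.05
position: [0.6107, 0.2029, 0.1254]
ee_rot: [-0.045, 0.7, 0.044, 0.712]
ft_force: [-0.7, -0.1, 0.5]
grip_width: -0.003
```

>>> play_rows(
  increments="0 -0.005 0 0;0 -0.015 0 0;0 -0.02 0 0;0 -0.025 0 0;-0.01 -0.025 0 0;-0.02 -0.02 0 0;0 0 0 0;0 0 0 0",
)

```text
clock: 35.85
position: [0.6242, 0.0868, 0.1554]
ee_rot: [-0.044, 0.7, 0.045, 0.712]
ft_force: [-0.3, 0.2, -0.6]
grip_width: -0.002
```

```bash
python3 t.py;  python3 - <<'E'
from h import *
o,c=snap("wrist","pics/w30.png");  crop(c["img"],180,0,200,150,4,"pics/w30c.png")
o,c=snap("side","pics/d30.png"); crop(c["img"],220,120,80,60,9,"pics/d30c.png")
E
```

```text
35.85 [0.6242 0.0868 0.1554] tilt [0.0172 0.0029] y [-0.1254  0.9921  0.0008] j [-0.0728  0.393  -0.1762  1.5616  0.074   1.176  -0.1374] F [-0.3342  0.2152 -0.5615] -0.0016369106658966404
```

View pics/w30c.png

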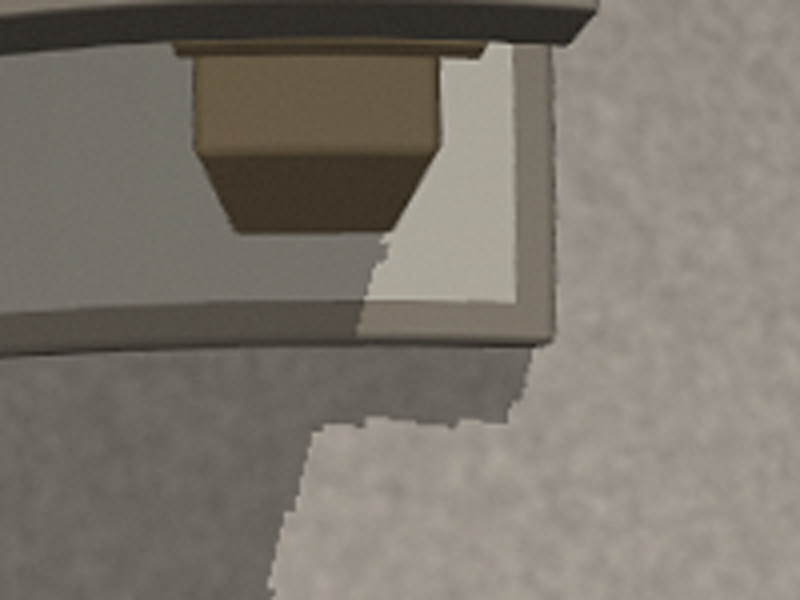

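View pics/d30c.png

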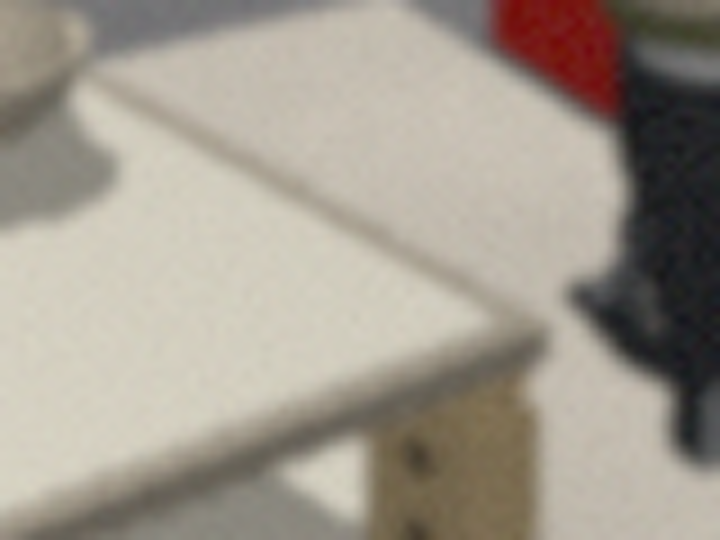

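```bash
python3 - <<'E'
from h import *
im=cv2.imread("pics/w30.png"); crop(im,215,0,100,45,8,"pics/w30d.png")
o=wc.get_obs();c=wc.camera("wrist");R,p=pose(o)
K=np.array([-.1305,.9914]);E=np.array([.9914,.1305])
def g(u,v,z): 
  X=at_z(ray_wrist(c,o,u/4+180,v/4),z)[:2]; return np.array([X@E,X@K])
print("shelf low edge",[g(u,v,.125) for u,v in [(160,45),(317,40),(500,42),(568,45)]],"top edge",[g(u,v,.143) for u,v in [(300,2),(597,10)]])
print("shim top front corners",[g(u,v,.1237) for u,v in [(175,45),(487,45)]], "bottom front", [g(u,v,.1157) for u,v in [(180,55),(478,58)]])
print("prop front",[g(u,v,.1157) for u,v in [(195,152),(440,150)]])
E
```

```text
shelf low edge [array([0.6089, 0.1336]), array([0.6304, 0.1337]), array([0.6556, 0.1342]), array([0.6652, 0.1344])] top edge [array([0.6281, 0.1336]), array([0.665 , 0.1342])]
shim top front corners [array([0.6108, 0.1339]), array([0.6539, 0.134 ])] bottom front [array([0.6107, 0.1346]), array([0.6538, 0.1342])]
prop front [array([0.6129, 0.1194]), array([0.6481, 0.1196])]
```

View pics/w30d.png

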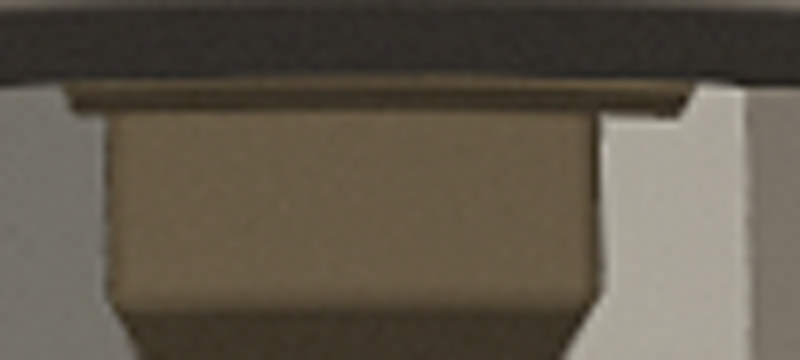

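```bash
python3 - <<'E'
from h import *
o=wc.get_obs();c=wc.camera("wrist")
K=np.array([-.1305,.9914,0])
def z(u,v,k):
  O,d=ray_wrist(c,o,u/8+215,v/8); t=(k-O@K)/(d@K); return (O+t*d)[2]
for n,v in [("shelf low",79),("shim top",87),("shim bot",113)]: print(n,[round(z(u,v,.1338)*1e3,1) for u in (250,380,500)])
o2,c2=snap("scene","pics/s30.png"); crop(c2["img"],130,90,200,150,4,"pics/s30c.png")
snap("side","pics/d30b.png")
E
```

```text
shelf low [np.float64(127.2), np.float64(127.0), np.float64(127.3)]
shim top [np.float64(125.1), np.float64(124.9), np.float64(125.3)]
shim bot [np.float64(118.2), np.float64(118.0), np.float64(118.4)]
```

View pics/s30.png

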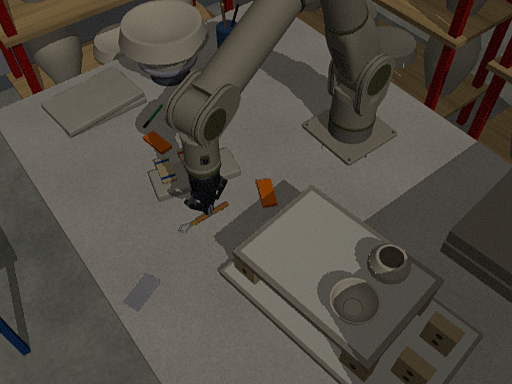

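View pics/d30b.png

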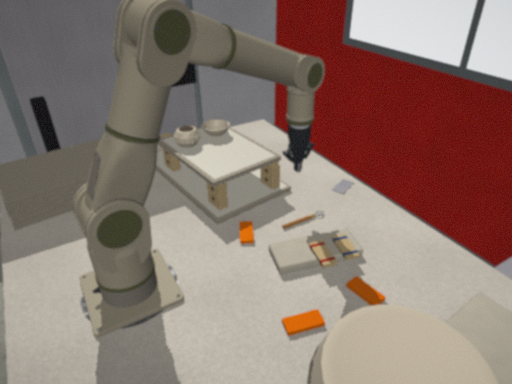

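```bash
python3 -c "
from workcell import workorder
print(workorder.hand_in())"; python3 t.py
```

```text
the job is handed in; nothing more can be done
None
the job is handed in; nothing more can be done
```

The green shim (8 mm) fits the gap. I pushed it in over the short prop until its end was flush with the shelf edge, and handed the job in at about 36 s of the 72 s allowed.

- **Blue shim:** I tried it first. Laid on the ledge, it put the prop top at about 115.8 mm. Nudged forward, it stopped at the shelf edge and would not enter. I laid it back flat on the bat, about 8 mm further in than where it started.
- **Green shim:** It touched the ledge at about 115.6 mm, then slid in with no measurable resistance. I pushed it the last stretch with closed fingers until they met the shelf edge.
- **Red shim:** I never moved it, because the thinner blue one already could not enter.

**Last checks:**
- In the wrist picture the shim's end is within about 0.5 mm of the shelf edge and square to it.
- The gap measures about 9.0 mm in that picture and 9.2–9.4 mm by touch, so the play is about 1 mm.
- Absolute heights in that picture read about 2 mm high, within the calibration error, so I relied on the differences.
- The shim sits about 2 mm off the prop's centre along the shelf edge; I left it there.
- The ware, the trimming tool and the orange look-alikes look unmoved. Wrist forces stayed at about 5 N or less in every reading.

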